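Load the drying rail and crib the slats

TASK

Set this batch out to dry. Hang every saddle carrier on the sloped rail: set it over the rod on the dark band near the high end, let go and let it slide down by itself to the stop or to the carrier ahead of it, without pushing it or setting it down lower on the rail. Stack all the slats flat on the square board as an open crib of crossed layers: two slats to a layer, one along each of two opposite edges of the board and parallel to them, the bottom layer pointing away from the robot, each further layer crosswise to the one below, and an odd last slat along one edge on top; leave the loupe and the carton where they are.

Things in the scene. Friction and masses are not known exactly. Their poses are not given: they have to be found in the camera images.
- rail: Fixed grey stand (foot 60 x 450 x 15 mm) with a sloped slippery steel rod, 12 mm thick, above its own y axis, climbing 9 degrees (0.157 rad) to +y; rod axis 125 mm up at the middle. A black stop plate crosses the low (-y) end; a dark band 90 mm long near the high end is for loading; an end post, 9 mm over the rod axis, 200 mm along the rod either side of the middle. Origin: middle of the foot's underside.
- load_point (a point): Where the centre of a carrier is when it sits on the rod in the middle of the dark band (110 mm up along the rod from its middle). Axes as rail.
- board: Square plywood drying board, 120 x 120 x 16 mm, fixed to the bench. Origin: centre of its underside; x (pointing away from the robot, up to 0.3 rad askew) and y parallel to its edges.
- rest_1 (a point): Where the centre of the first carrier comes to rest on the rail: against the stop plate. Axes as rail.
- rest_2 (a point): Where the centre of the second carrier comes to rest on the rail: 50 mm up the rail from rest_1, touching the carrier before it. Axes as rail.
- rest_3 (a point): Where the centre of the third carrier comes to rest on the rail: 100 mm up the rail from rest_1, touching the carrier before it. Axes as rail.
- crib_1a (a point): Centre of a slat well placed in layer 1 of the crib (23 mm above the bench, 44 mm off the board's middle), long axis along the board's x. Axes as board.
- crib_1b (a point): Centre of a slat well placed in layer 1 of the crib (23 mm above the bench, 44 mm off the board's middle), long axis along the board's x. Axes as board.
- crib_2a (a point): Centre of a slat well placed in layer 2 of the crib (37 mm above the bench, 44 mm off the board's middle), long axis along the board's y. Axes as board.
- crib_2b (a point): Centre of a slat well placed in layer 2 of the crib (37 mm above the bench, 44 mm off the board's middle), long axis along the board's y. Axes as board.
- crib_3a (a point): Centre of a slat well placed in layer 3 of the crib (51 mm above the bench, 44 mm off the board's middle), long axis along the board's x. Axes as board.
- crib_3b (a point): Centre of a slat well placed in layer 3 of the crib (51 mm above the bench, 44 mm off the board's middle), long axis along the board's x. Axes as board.
- slat_1_center (a point): Centre (half-way up) of a loose bare wooden slat, 120 (x) x 24 (y) x 14 (z) mm, 50 g, lying flat on the bench. All slats are alike. Absent (None) in some starts.
- slat_2_center (a point): Centre (half-way up) of a loose bare wooden slat, 120 (x) x 24 (y) x 14 (z) mm, 50 g, lying flat on the bench. All slats are alike. Absent (None) in some starts.
- slat_3_center (a point): Centre (half-way up) of a loose bare wooden slat, 120 (x) x 24 (y) x 14 (z) mm, 50 g, lying flat on the bench. All slats are alike. Absent (None) in some starts.
- slat_4_center (a point): Centre (half-way up) of a loose bare wooden slat, 120 (x) x 24 (y) x 14 (z) mm, 50 g, lying flat on the bench. All slats are alike. Absent (None) in some starts.
- slat_5_center (a point): Centre (half-way up) of a loose bare wooden slat, 120 (x) x 24 (y) x 14 (z) mm, 50 g, lying flat on the bench. All slats are alike. Absent (None) in some starts.
- carrier_1_center (a point): Centre of an upright saddle carrier, 36 (x) x 50 (y) x 96 (z) mm, 0.14 kg, 48 mm over its underside: two wooden sample boards either side of a slot 24 mm wide along y, open below and at both ends, under a roof 70 mm high with a V groove that sits on the rod (rod axis then 7 mm above this point). Grip: a fin on the roof, 8 (x) x 40 (y) mm, 70 to 96 mm up. Hangs either way round. May be absent (None).
- carrier_2_center (a point): Centre of an upright saddle carrier, 36 (x) x 50 (y) x 96 (z) mm, 0.14 kg, 48 mm over its underside: two wooden sample boards either side of a slot 24 mm wide along y, open below and at both ends, under a roof 70 mm high with a V groove that sits on the rod (rod axis then 7 mm above this point). Grip: a fin on the roof, 8 (x) x 40 (y) mm, 70 to 96 mm up. Hangs either way round. May be absent (None).
- carrier_3_center (a point): Centre of an upright saddle carrier, 36 (x) x 50 (y) x 96 (z) mm, 0.14 kg, 48 mm over its underside: two wooden sample boards either side of a slot 24 mm wide along y, open below and at both ends, under a roof 70 mm high with a V groove that sits on the rod (rod axis then 7 mm above this point). Grip: a fin on the roof, 8 (x) x 40 (y) mm, 70 to 96 mm up. Hangs either way round. May be absent (None).
- loupe: Black loupe, 40 mm across, 34 mm high, standing between the slats and the carriers; a bystander. Origin: centre of its underside.
- carton: Small cardboard carton, 60 x 86 x 45 mm; a bystander. Origin: centre of its underside.
Mind the look-alikes: they are no part of the job. What is shaped like the part that bears slat_5_center but blue is not meant.

How it is judged:
At the end, for the whole second after the job is handed in: Every carrier present hangs at rest on the rail, upright within 0.35 rad, within 12 mm of a rest point; every slat present lies at rest in the crossed crib, its centre within 18 mm of a crib point and its long axis within 0.2 rad of that layer's direction ((distance between carrier_1_center and rest_1 below 0.012 m or distance between carrier_1_center and rest_2 below 0.012 m or distance between carrier_1_center and rest_3 below 0.012 m) and (distance between carrier_2_center and rest_1 below 0.012 m or distance between carrier_2_center and rest_2 below 0.012 m or distance between carrier_2_center and rest_3 below 0.012 m) and (distance between carrier_3_center and rest_1 below 0.012 m or distance between carrier_3_center and rest_2 below 0.012 m or distance between carrier_3_center and rest_3 below 0.012 m) and angle between each of carrier_1_center, carrier_2_center, carrier_3_center's own z axis and vertical below 0.35 rad and ((distance between slat_1_center and crib_1a below 0.018 m and angle between the x axis of slat_1_center and the x axis of board, either way round below 0.2 rad) or (distance between slat_1_center and crib_1b below 0.018 m and angle between the x axis of slat_1_center and the x axis of board, either way round below 0.2 rad) or (distance between slat_1_center and crib_2a below 0.018 m and angle between the x axis of slat_1_center and the y axis of board, either way round below 0.2 rad) or (distance between slat_1_center and crib_2b below 0.018 m and angle between the x axis of slat_1_center and the y axis of board, either way round below 0.2 rad) or (distance between slat_1_center and crib_3a below 0.018 m and angle between the x axis of slat_1_center and the x axis of board, either way round below 0.2 rad) or (distance between slat_1_center and crib_3b below 0.018 m and angle between the x axis of slat_1_center and the x axis of board, either way round below 0.2 rad)) and ((distance between slat_2_center and crib_1a below 0.018 m and angle between the x axis of slat_2_center and the x axis of board, either way round below 0.2 rad) or (distance between slat_2_center and crib_1b below 0.018 m and angle between the x axis of slat_2_center and the x axis of board, either way round below 0.2 rad) or (distance between slat_2_center and crib_2a below 0.018 m and angle between the x axis of slat_2_center and the y axis of board, either way round below 0.2 rad) or (distance between slat_2_center and crib_2b below 0.018 m and angle between the x axis of slat_2_center and the y axis of board, either way round below 0.2 rad) or (distance between slat_2_center and crib_3a below 0.018 m and angle between the x axis of slat_2_center and the x axis of board, either way round below 0.2 rad) or (distance between slat_2_center and crib_3b below 0.018 m and angle between the x axis of slat_2_center and the x axis of board, either way round below 0.2 rad)) and ((distance between slat_3_center and crib_1a below 0.018 m and angle between the x axis of slat_3_center and the x axis of board, either way round below 0.2 rad) or (distance between slat_3_center and crib_1b below 0.018 m and angle between the x axis of slat_3_center and the x axis of board, either way round below 0.2 rad) or (distance between slat_3_center and crib_2a below 0.018 m and angle between the x axis of slat_3_center and the y axis of board, either way round below 0.2 rad) or (distance between slat_3_center and crib_2b below 0.018 m and angle between the x axis of slat_3_center and the y axis of board, either way round below 0.2 rad) or (distance between slat_3_center and crib_3a below 0.018 m and angle between the x axis of slat_3_center and the x axis of board, either way round below 0.2 rad) or (distance between slat_3_center and crib_3b below 0.018 m and angle between the x axis of slat_3_center and the x axis of board, either way round below 0.2 rad)) and ((distance between slat_4_center and crib_1a below 0.018 m and angle between the x axis of slat_4_center and the x axis of board, either way round below 0.2 rad) or (distance between slat_4_center and crib_1b below 0.018 m and angle between the x axis of slat_4_center and the x axis of board, either way round below 0.2 rad) or (distance between slat_4_center and crib_2a below 0.018 m and angle between the x axis of slat_4_center and the y axis of board, either way round below 0.2 rad) or (distance between slat_4_center and crib_2b below 0.018 m and angle between the x axis of slat_4_center and the y axis of board, either way round below 0.2 rad) or (distance between slat_4_center and crib_3a below 0.018 m and angle between the x axis of slat_4_center and the x axis of board, either way round below 0.2 rad) or (distance between slat_4_center and crib_3b below 0.018 m and angle between the x axis of slat_4_center and the x axis of board, either way round below 0.2 rad)) and ((distance between slat_5_center and crib_1a below 0.018 m and angle between the x axis of slat_5_center and the x axis of board, either way round below 0.2 rad) or (distance between slat_5_center and crib_1b below 0.018 m and angle between the x axis of slat_5_center and the x axis of board, either way round below 0.2 rad) or (distance between slat_5_center and crib_2a below 0.018 m and angle between the x axis of slat_5_center and the y axis of board, either way round below 0.2 rad) or (distance between slat_5_center and crib_2b below 0.018 m and angle between the x axis of slat_5_center and the y axis of board, either way round below 0.2 rad) or (distance between slat_5_center and crib_3a below 0.018 m and angle between the x axis of slat_5_center and the x axis of board, either way round below 0.2 rad) or (distance between slat_5_center and crib_3b below 0.018 m and angle between the x axis of slat_5_center and the x axis of board, either way round below 0.2 rad)) and linear speed of each of carrier_1, carrier_2, carrier_3, slat_1, slat_2, slat_3, slat_4, slat_5 below 0.02 m/s); the robot touches nothing.
It fails at once if a carrier is guided, pushed or set down by the fingers on the lower part of the rail, below the dark band ((contact force between the fingers and carrier_1 above 0.3 N and y of carrier_1_center in the frame of rail between -0.2 and 0.02 m and x of carrier_1_center in the frame of rail between -0.03 and 0.03 m and z of carrier_1_center in the frame of rail between 0.06 and 0.16 m) or (contact force between the fingers and carrier_2 above 0.3 N and y of carrier_2_center in the frame of rail between -0.2 and 0.02 m and x of carrier_2_center in the frame of rail between -0.03 and 0.03 m and z of carrier_2_center in the frame of rail between 0.06 and 0.16 m) or (contact force between the fingers and carrier_3 above 0.3 N and y of carrier_3_center in the frame of rail between -0.2 and 0.02 m and x of carrier_3_center in the frame of rail between -0.03 and 0.03 m and z of carrier_3_center in the frame of rail between 0.06 and 0.16 m)).
It fails at once if the loupe or the carton is shifted by more than 4 cm (distance of any of loupe, carton from where it was at the start of the episode above 0.04 m).
Of slat_1, slat_2, slat_3, slat_4, slat_5 only 3 to 5 are there at a start; the rules pass over those that are not, and their reading is None.
Of carrier_1, carrier_2, carrier_3 only 2 to 3 are there at a start; the rules pass over those that are not, and their reading is None.
At some moment in a run one of slat_1, slat_2, slat_3, slat_4, slat_5 may be knocked a few centimetres aside while the robot is not near it.
Once in a run the grip may slacken for a moment while it holds something.
It also fails if it takes over 210 s, if anything falls off the work surface, if the arm or the gripper's body presses on something with over 40 N, if the wrist force passes 120 N, or if a joint passes its speed limit or range.

ROBOT

A 6-joint arm with a two-finger parallel gripper is mounted at the origin on a cart in front of the work surface, level with it; the furniture and walls round the work are solid. World frame = base frame: x ahead of the robot, y to its left, z up, the work surface at z = 0. Lengths are in m, angles in rad, forces in N, time in s.
With the tool pointing down it reaches from about 0.325 to 0.9 m from the base axis. Payload 3.5 kg.
Tool frame: the origin (TCP) lies at the centre of the arm's flange, where the gripper is bolted on; the fingertips stand 173 mm ahead of it and the grasp point (between the pads) lies 155 mm ahead of it; z points along the fingers, y is the direction in which the jaws open and shut (so a half turn about z gives the same grasp; the last joint's range is limited). The gripper opens to 85 mm and grips with 20 to 120 N. Pads are 22 mm wide; open, the fingers measure 114 mm over their backs; the gripper's body (76 mm by 85 mm) begins 54 mm behind the grasp point. The pads swing forward as they close: fully open they stand 13 mm farther back than shut.
Start: joints at [1.158, 0.276, -0.026, 1.268, 0, 1.467], TCP at [0.191, 0.595, 0.405] pointing down, gripper open.
Joint ranges: [-3.12, 3.12], [-0.85, 1.88], [-1.08, 1.24], [-1.95, 2.15], [-1.57, 1.53], [-3.14, 3.14]. Speed limits (rad/s): [2.57, 2.57, 3.14, 3.14, 3.14, 3.14].

INTERFACE

Orientations are given as [roll, pitch, yaw] about the fixed x, y, z axes, in that order (R = Rz(yaw) Ry(pitch) Rx(roll)).
In Python, from workcell import ctrl, imaging, workorder gives the robot as it stands.
- The arm moves only by the tool move_arm, never from a script. Its arguments are lists of equal length, an entry for each row: "linear": the shift along the tool's x, y, z in mm, a list of three; "turn": the turn about the tool's z in degrees; "jaw": the closure in counts, from 0 (fully open) to 255 (shut). A call has 1 to 12 rows; each row shifts and turns the pose as measured when the row begins, along the tool's axes as they then stand; what a row does not reach is not made up. A row lasts 1/8 s, in which the tool goes at most 62.5 mm and 10.7 degrees, less where a joint would pass 70% of its speed; a pose out of reach is approached as far as the arm can. A call with a gripper value outside its range is refused whole. The fingers move at their own pace and stop on an object; "newtons" is the grip in N (left out, the last holds). Time passes only in rows, so rows that do not move let the fingers close. It gives the time, the measured TCP pose, the force and the opening at its end, in the units of the state.
- ctrl.get_state(): the state, without advancing time (a new reading comes with each control period).
- imaging.snapshot(name): name is "side" or "top"; returns the picture (400x640x3 uint8, red, green, blue); there is no depth.
- imaging.get_calibration(name): a dict with "fx", "fy", "cx", "cy" (pixels), "extrinsics" (4x4, takes a point from world to camera coordinates). Camera axes: x right, y up, looking along -z (the intrinsics and any distortion apply to the point x, -y, -z); pixel columns grow to the right and rows downward; lengths in m; the calibration is good to about 2 mm. A picture is of the moment at which its call begins. get_calibration takes no time and is no camera call.
- workorder.job_done(): hands the job in, once; it reports no verdict.
The state is a dict: "t": time; "joint_positions": joint angles; "qd": joint speeds; "tau": joint torques, N m; "tcp_pos": TCP position; "eef_rot": TCP orientation; "contact_force": force on the tool from outside, world axes, zero at the start; "moment": the same for the moment, N m; "grip_width": opening from 0.0 (shut) to 1.0 (fully open).
Only numpy, scipy, OpenCV 4.12 (cv2) and the standard library are available. Lean on these libraries where they do the work, as an engineer would, in place of code of your own. Each camera call takes 0.05 s, during which the arm holds its last target. There are 200 camera calls.

## Working session

There is one attempt and no reset: what is moved stays moved. The work goes in short steps, Python scripts to look and compute and a tool call to move; the robot and the scene stay as the last step left them, time stands still between calls to the robot, and variables do not carry over. Pictures are saved under pics/ and viewed, about 12 in all and at most 16, crops included, and the job is handed in when it is done.

Besides the shell and the picture viewer there is one more tool, called after "Request:" by a JSON object that holds its "method" and its "body", one argument or row to a line. move_arm: Moves the arm, as the interface text tells. Its arguments: {"type":"object","properties":{"linear":{"type":"array","items":{"type":"array","items":{"type":"number"}}},"turn":{"type":"array","items":{"type":"number"}},"jaw":{"type":"array","items":{"type":"number"}},"newtons":{"type":"number"}},"required":["linear","turn","jaw"]}

```bash
mkdir -p pics; ls
cat > h.py <<'E'
import numpy as np, cv2
from workcell import ctrl, imaging, workorder
def snap(n,f=None):
    im=imaging.snapshot(n)
    if f: cv2.imwrite('pics/'+f,im[:,:,::-1])
    return im
def ray(n,u,v):
    c=imaging.get_calibration(n);E=np.array(c['extrinsics']);R=E[:3,:3];t=E[:3,3]
    d=np.array([(u-c['cx'])/c['fx'],-(v-c['cy'])/c['fy'],-1.]);return -R.T@t,R.T@d
def onz(n,u,v,z):
    o,d=ray(n,u,v);return o+d*(z-o[2])/d[2]
def proj(n,p):
    c=imaging.get_calibration(n);E=np.array(c['extrinsics']);q=E[:3,:3]@np.array(p)+E[:3,3]
    return c['cx']+c['fx']*q[0]/-q[2], c['cy']+c['fy']*-q[1]/-q[2]
E
python3 - <<'E'
from h import *
np.set_printoptions(precision=4,suppress=True)
for n in('top','side'):
    snap(n,n+'0.png');c=imaging.get_calibration(n);print(n,{k:c[k] for k in c if k!='extrinsics'});print(ray(n,320,200))
print(ctrl.get_state())
E
```

```text
pics
top {'fx': 433.6920284875412, 'fy': 433.6920284875412, 'cx': 321.7169150857606, 'cy': 202.42328883440447}
(array([ 0.3588, -0.0192,  1.4148]), array([ 0.1231,  0.0157, -0.9923]))
side {'fx': 440.3415396324748, 'fy': 440.3415396324748, 'cx': 316.8358527978799, 'cy': 189.86259001491698}
(array([-0.1202, -0.9729,  1.0209]), array([ 0.4384,  0.6376, -0.6339]))
{'t': 0.1, 'joint_positions': array([ 1.1576,  0.2771, -0.0278,  1.268 , -0.    ,  1.4674]), 'qd': array([ 0.0012, -0.0005,  0.003 , -0.0005, -0.0002, -0.0003]), 'tau': array([  0.0004, -44.6709,  29.6129,   0.0085,  -0.0001,  -0.    ]), 'tcp_pos': array([0.1904, 0.5949, 0.4037]), 'eef_rot': array([-3.1395, -0.0002,  2.8318]), 'contact_force': array([-0.4565, -0.3039,  0.6023]), 'moment': array([ 0.0109, -0.016 ,  0.0364]), 'grip_width': 0.9984569925332129}
```

View pics/top0.png

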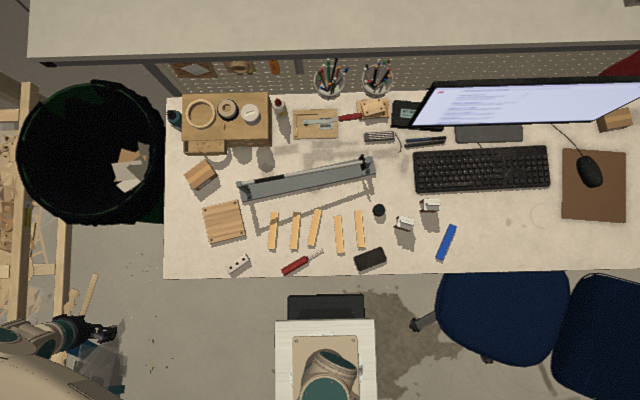

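View pics/side0.png

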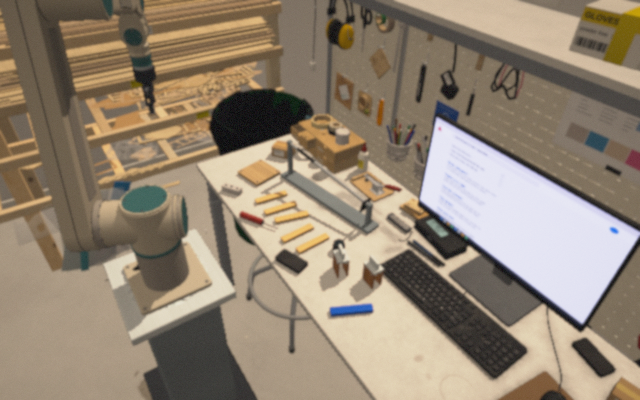

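Run:
```python
from h import *
a=cv2.imread('pics/top0.png');b=cv2.imread('pics/side0.png')
c=cv2.resize(a[145:285,190:460],None,fx=2.96,fy=2.96,interpolation=cv2.INTER_CUBIC);cv2.imwrite('pics/c1.png',c)
c=cv2.resize(b[130:330,210:410],None,fx=3,fy=3,interpolation=cv2.INTER_CUBIC);cv2.imwrite('pics/c2.png',c)
hsv=cv2.cvtColor(a,cv2.COLOR_BGR2HSV)
for p in [(294,232),(314,228),(224,222),(405,222),(430,205),(300,160),(350,240),(200,175)]: print(p,hsv[p[1],p[0]])
m=cv2.inRange(hsv,(10,75,120),(28,255,255)); m[:195]=0;m[:,:205]=0;m[262:]=0
cs,_=cv2.findContours(m,cv2.RETR_EXTERNAL,cv2.CHAIN_APPROX_NONE)
for k in cs:
    if cv2.contourArea(k)<60: continue
    r=cv2.minAreaRect(k);z=.016 if cv2.contourArea(k)>600 else .014
    P=np.array([onz('top',u,v,z)[:2] for u,v in cv2.boxPoints(r)])
    e=P[1]-P[0];f=P[2]-P[1];L=e if np.linalg.norm(e)>np.linalg.norm(f) else f
    print(np.round(r[0],1),P.mean(0).round(4),np.linalg.norm(e).round(4),np.linalg.norm(f).round(4),'ang',np.degrees(np.arctan2(L[1],L[0])).round(1))
```

```text
(294, 232) [ 17 123 218]
(314, 228) [ 17 124 218]
(224, 222) [ 17 111 177]
(405, 222) [ 24  29 214]
(430, 205) [ 20  37 104]
(300, 160) [ 20  50 205]
(350, 240) [ 19  50 200]
(200, 175) [ 16 123 193]
[338.6 233.7] [ 0.4219 -0.0545] 0.0247 0.1197 ang -176.9
[294.8 230. ] [0.4372 0.0866] 0.1184 0.0259 ang -6.1
[272.7 230.2] [0.4383 0.1582] 0.1198 0.0266 ang -6.0
[359.3 228. ] [ 0.4387 -0.1215] 0.0252 0.1185 ang -176.8
[314.1 226.8] [0.4461 0.0241] 0.1206 0.0257 ang -13.3
[223.1 221. ] [0.4721 0.3187] 0.1237 0.1191 ang -77.3
```

View pics/c1.png

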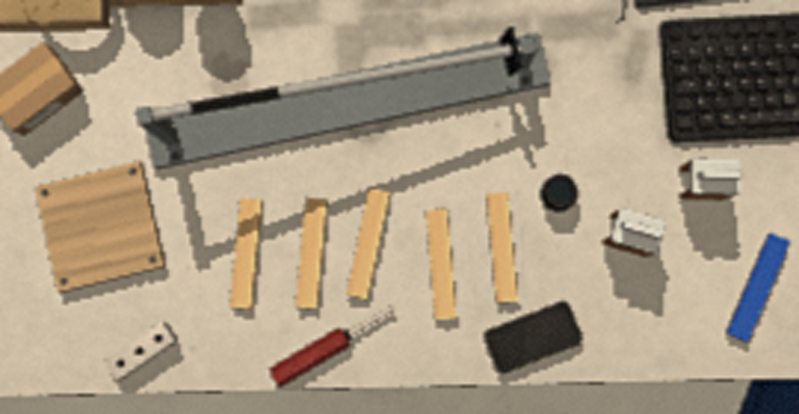

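View pics/c2.png

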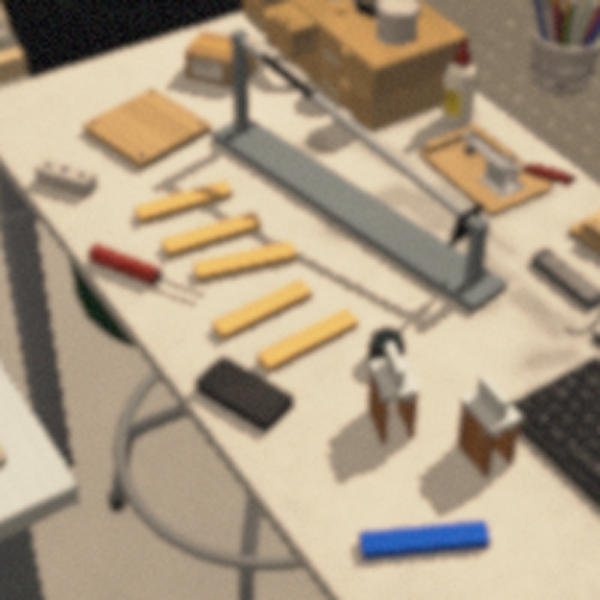

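The five orange slats are at top px (273,230), (295,230), (314,227), (339,234) and (359,228). The two carriers are at (405,222) and (430,205), and the third is absent. Look-alikes I'm leaving alone are the blue bar (445,242), the screwdriver, the black box (370,259) and the punched block (238,265). The rail's dark band is at its left, high end, about (254–284,178), and the loupe is at (379,210). Next I measure the rail and carriers closely.

Run:
```python
from h import *
a=cv2.imread('pics/top0.png');b=cv2.imread('pics/side0.png')
def cr(i,x,y,w,h,s): return cv2.resize(i[y:y+h,x:x+w],(w*s,h*s),interpolation=cv2.INTER_CUBIC)
A=cr(a,390,190,60,50,8);A=A[:, :400] if 0 else A
B=cr(a,235,150,145,50,5)[:, :725]
C=cr(b,325,235,60,60,5)
can=np.zeros((600,800,3),np.uint8); can[:240,:725]=B[:240]; t=cr(a,390,192,60,48,7);can[250:250+336,:420]=t; can[250:550,430:730]=C
cv2.imwrite('pics/c3.png',can)
g=cv2.cvtColor(a,cv2.COLOR_BGR2GRAY)
def rect(m,n,name):
    cs,_=cv2.findContours(m,cv2.RETR_EXTERNAL,cv2.CHAIN_APPROX_NONE)
    for k in cs:
        if cv2.contourArea(k)>15: r=cv2.minAreaRect(k);print(name,np.round(r[0],1),np.round(r[1],1),cv2.boxPoints(r).round(1).tolist())
m=cv2.inRange(g,0,60);m[:172]=0;m[186:]=0;m[:,:248]=0;m[:,290:]=0;rect(m,'top','band')
gb=cv2.cvtColor(b,cv2.COLOR_BGR2GRAY);m=cv2.inRange(gb,0,75);m[:140]=0;m[172:]=0;m[:,:288]=0;m[:,330:]=0;rect(m,'side','bandS')
hs=cv2.cvtColor(a,cv2.COLOR_BGR2HSV)
m=cv2.inRange(hs,(0,0,190),(180,40,255));m[:195]=0;m[240:]=0;m[:,:390]=0;m[:,445:]=0
m=cv2.inRange(hs,(85,15,60),(125,90,170));m[:150]=0;m[205:]=0;m[:,:235]=0;m[:,380:]=0;rect(m,'top','foot')
```

```text
band [269.2 178.5] [ 3.7 29.6] [[254.3000030517578, 179.39999389648438], [283.5, 174.10000610351562], [284.1000061035156, 177.6999969482422], [255.0, 183.0]]
bandS [290.  158.5] [ 4. 25.] [[288.0, 171.0], [288.0, 146.0], [292.0, 146.0], [292.0, 171.0]]
```

View pics/c3.png

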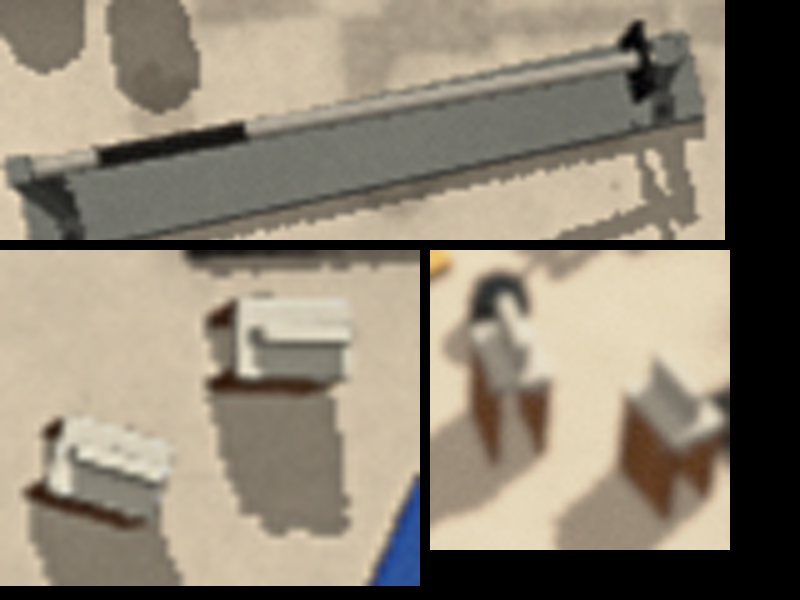

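```bash
cat >> h.py <<'E'
def tooldelta(p,psi,tgt):
    d=np.array(tgt)-np.array(p);c,s=np.cos(psi),np.sin(psi)
    return np.round([1000*(c*d[0]+s*d[1]),1000*(s*d[0]-c*d[1]),-1000*d[2]],0)
E
python3 - <<'E'
from h import *
from scipy.optimize import least_squares
np.set_printoptions(precision=4,suppress=True)
S=np.sin(.157);C=np.cos(.157)
obs=[((254.6,181.2),155,0),((283.8,175.9),65,0),((238.6,183.2),200,.009),((369.6,158.6),-200,.009)]
def P(q,s,h): s=s/1000;return [q[0]-np.sin(q[2])*s*C,q[1]+np.cos(q[2])*s*C,.125+s*S+h]
f=lambda q:np.ravel([np.subtract(proj('top',P(q,s,h)),o) for o,s,h in obs])
r=least_squares(f,[.6,.06,.2]);print('rail',r.x,np.degrees(r.x[2]),f(r.x));q=r.x
L=np.array(P(q,110,-.007));print('load',L)
for s in(155,65,-180): print('side pred',s,np.round(proj('side',P(q,s,0)),1))
for nm,l,rr,w in(('A',(57.5,455),(165,483),(111,469)),('B',(240,338),(350,338),(295,338))):
    g=lambda c:onz('top',(c[0]+.5)/7-.5+390,(c[1]-250+.5)/7-.5+192,.07)
    c=g(w);d=g(l)-g(rr);print(nm,c,'yaw',np.degrees(np.arctan2(-d[0],d[1])),np.linalg.norm(d), 'side fin top pred',np.round(proj('side',[c[0],c[1],.096]),1))
# board pts
for u,v in [(379,210)]: print('loupe',onz('top',u,v,.034))
E
```

```text
rail [0.6068 0.0429 0.1945] 11.146091405013447 [ 0.0564 -0.1254  0.649  -0.4555  0.2738  0.2485 -1.0096  0.3652]
load [0.5858 0.1495 0.1352]
side pred 155 [297.7 148.7]
side pred 65 [314.7 161.9]
side pred -180 [365.6 201.8]
A [ 0.4476 -0.2607  0.07  ] yaw -16.15069509113157 0.04876215012712657 side fin top pred [340.9 248.4]
B [ 0.5038 -0.3449  0.07  ] yaw -1.4514586566946206 0.048685996287371566 side fin top pred [374.1 258.8]
loupe [ 0.4931 -0.185   0.034 ]
```

Request:
{"method": "move_arm", "body": {
  "linear": [
    [0,0,0],
    [0,0,0],
    [-29,-41,0],
    [-29,-41,0],
    [-29,-41,10],
    [-29,-41,10],
    [-29,-41,10],
    [-29,-41,10],
    [-29,-41,20],
    [-29,-41,20],
    [-29,-41,20],
    [-29,-41,0]
  ],
  "turn": [-6,-6,0,0,0,0,0,0,0,0,0,0],
  "jaw": [110,110,110,110,110,110,110,110,110,110,110,110],
  "newtons": 40
}}

```text
t: 1.6
tcp_pos: [0.4453, 0.1485, 0.2972]
eef_rot: [-3.137, -0.003, 3.056]
contact_force: [-0.4, 0.4, 0.8]
grip_width: 0.573
```

Request:
{"method": "move_arm", "body": {
  "linear": [
    [0,0,0],
    [8,9,20],
    [0,0,30],
    [0,0,30],
    [0,0,0]
  ],
  "turn": [0,0,0,0,0],
  "jaw": [110,110,110,110,110]
}}

```text
t: 2.22
tcp_pos: [0.4374, 0.1574, 0.215]
eef_rot: [-3.138, -0.005, 3.052]
contact_force: [-1.0, 0.3, -0.1]
grip_width: 0.566
```

Request:
{"method": "move_arm", "body": {
  "linear": [
    [0,0,20],
    [0,0,17],
    [0,0,0],
    [0,0,0],
    [0,0,0],
    [0,0,0],
    [0,0,0],
    [0,0,-30],
    [0,0,-40],
    [0,0,-30],
    [0,0,0]
  ],
  "turn": [0,0,0,0,0,0,0,0,0,0,0],
  "jaw": [110,110,110,255,255,255,255,255,255,255,255]
}}

```text
t: 3.6
tcp_pos: [0.4387, 0.1601, 0.2862]
eef_rot: [-3.141, 0.002, 3.055]
contact_force: [0.3, -0.3, -1.5]
grip_width: 0.264
```

Request:
{"method": "move_arm", "body": {
  "linear": [
    [0,0,0],
    [0,0,0],
    [-17,48,0],
    [-17,48,0],
    [-17,48,0],
    [-17,48,0],
    [0,0,25],
    [0,0,25],
    [0,0,0]
  ],
  "turn": [-9,-9,0,0,0,0,0,0,0],
  "jaw": [255,255,255,255,255,255,255,255,255]
}}

```text
t: 4.72
tcp_pos: [0.4564, 0.3666, 0.2222]
eef_rot: [-3.136, -0.013, -2.906]
contact_force: [-1.0, -0.2, 0.5]
grip_width: 0.263
```

Request:
{"method": "move_arm", "body": {
  "linear": [
    [-5,-6,0],
    [0,0,15],
    [0,0,10],
    [0,0,0]
  ],
  "turn": [0.8,0,0,0],
  "jaw": [255,255,255,255]
}}

```text
t: 5.22
tcp_pos: [0.464, 0.361, 0.1977]
eef_rot: [-3.137, -0.01, -2.923]
contact_force: [-0.4, 1.1, 2.0]
grip_width: 0.262
```

Request:
{"method": "move_arm", "body": {
  "linear": [
    [0,0,0],
    [0,0,0],
    [0,0,0],
    [0,0,-30],
    [0,0,-40],
    [0,0,-20],
    [0,-45,0],
    [0,-45,0],
    [0,-45,0],
    [0,-45,0],
    [0,-45,0],
    [0,-45,0]
  ],
  "turn": [0,0,0,0,9,9,0,0,0,0,0,0],
  "jaw": [110,110,110,110,110,110,110,110,110,110,110,110]
}}

```text
t: 6.72
tcp_pos: [0.4369, 0.0886, 0.2933]
eef_rot: [-3.136, -0.001, 3.042]
contact_force: [0.1, -0.1, -0.8]
grip_width: 0.568
```

Run:
```python
from h import *
a=snap('top','top1.png')[:,:,::-1].copy()
hsv=cv2.cvtColor(a,cv2.COLOR_BGR2HSV)
m=cv2.inRange(hsv,(10,75,120),(28,255,255)); m[:195]=0;m[:,:205]=0;m[262:]=0
cs,_=cv2.findContours(m,cv2.RETR_EXTERNAL,cv2.CHAIN_APPROX_NONE)
for k in cs:
    if cv2.contourArea(k)<60: continue
    r=cv2.minAreaRect(k)
    print(np.round(r[0],1),np.round(r[1],1),onz('top',*r[0],.014)[:2].round(4))
cv2.imwrite('pics/c4.png',cv2.resize(a[145:285,190:460],None,fx=2.96,fy=2.96,interpolation=cv2.INTER_CUBIC))
s=ctrl.get_state();print(s['tcp_pos'],s['eef_rot'],s['grip_width'])
```

```text
[338.6 233.7] [37.2  7.6] [ 0.4216 -0.0545]
[359.3 228. ] [36.8  7.8] [ 0.4384 -0.1216]
[314.1 226.7] [ 8.  37.4] [0.446 0.024]
[223.1 220.9] [37.2 37.5] [0.4721 0.3191]
[0.43606203 0.08522352 0.29307544] [-3.13152524e+00 -2.34084944e-03  3.03778535e+00] 0.5659655021658531
```

View pics/c4.png

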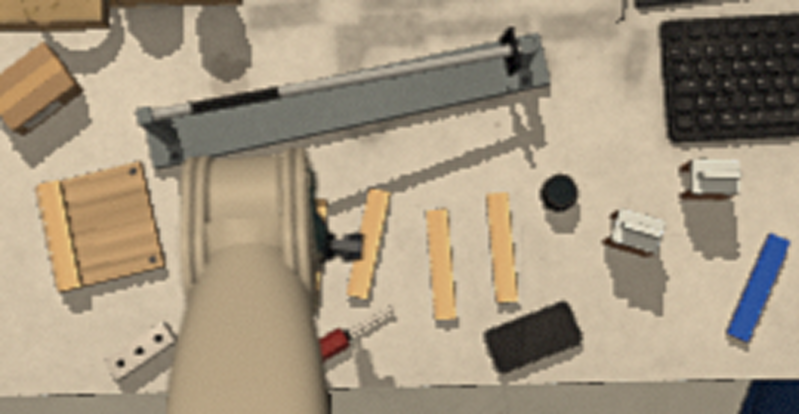

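Request:
{"method": "move_arm", "body": {
  "linear": [
    [0,0,35],
    [0,0,35],
    [0,0,30],
    [0,0,0],
    [0,0,13],
    [0,0,0],
    [0,0,0],
    [0,0,0],
    [0,0,0],
    [0,0,0]
  ],
  "turn": [0,0,0,0,0,0,0,0,0,0],
  "jaw": [110,110,110,110,110,110,255,255,255,255]
}}

```text
t: 8.02
tcp_pos: [0.4396, 0.0824, 0.1827]
eef_rot: [-3.133, 0.011, 3.033]
contact_force: [-0.3, 0.6, -1.8]
grip_width: 0.26
```

Request:
{"method": "move_arm", "body": {
  "linear": [
    [0,0,0],
    [0,0,0],
    [0,0,6],
    [0,0,0],
    [0,0,0],
    [0,0,0],
    [0,0,0],
    [0,0,0]
  ],
  "turn": [0,0,0,0,0,0,0,0],
  "jaw": [110,110,110,110,255,255,255,255]
}}

```text
t: 9.02
tcp_pos: [0.4397, 0.0823, 0.1763]
eef_rot: [-3.133, 0.011, 3.033]
contact_force: [-0.3, -0.6, -0.5]
grip_width: 0.266
```

Request:
{"method": "move_arm", "body": {
  "linear": [
    [0,0,-30],
    [0,0,-40],
    [0,0,-30],
    [0,0,0],
    [-21,44,0],
    [-21,44,0],
    [-21,44,0],
    [-21,44,0],
    [0,0,25],
    [0,0,25],
    [0,0,0]
  ],
  "turn": [0,0,-9,-9,0,0,0,0,0,0,0],
  "jaw": [255,255,255,255,255,255,255,255,255,255,255]
}}

```text
t: 10.4
tcp_pos: [0.4849, 0.279, 0.2264]
eef_rot: [-3.13, 0.009, -2.927]
contact_force: [0.1, -0.7, -0.6]
grip_width: 0.268
```

Request:
{"method": "move_arm", "body": {
  "linear": [
    [1,-3,0],
    [0,0,20],
    [0,0,12],
    [0,0,0],
    [0,0,0],
    [0,0,0],
    [0,0,0],
    [0,0,0]
  ],
  "turn": [0,0,0,0,0,0,0,0],
  "jaw": [255,255,255,255,255,110,110,110]
}}

```text
t: 11.4
tcp_pos: [0.4879, 0.2753, 0.2]
eef_rot: [-3.132, 0.018, -2.928]
contact_force: [1.0, 0.3, 0.2]
grip_width: 0.57
```

Request:
{"method": "move_arm", "body": {
  "linear": [
    [0,0,-30],
    [0,0,-40],
    [0,0,-20],
    [0,0,0],
    [-4,-41,0],
    [-4,-41,0],
    [-4,-41,0],
    [-4,-41,0],
    [-4,-41,0],
    [-4,-41,0],
    [0,0,0]
  ],
  "turn": [0,8.5,8.5,8.5,0,0,0,0,0,0,0],
  "jaw": [110,110,110,110,110,110,110,110,110,110,110]
}}

```text
t: 12.78
tcp_pos: [0.4494, 0.0258, 0.2958]
eef_rot: [3.14, 0.027, 2.898]
contact_force: [0.4, 0.5, 0.1]
grip_width: 0.565
```

Request:
{"method": "move_arm", "body": {
  "linear": [
    [7,-1,30],
    [0,0,35],
    [0,0,35],
    [0,0,0],
    [0,0,16],
    [0,0,0]
  ],
  "turn": [0,0,0,0,0,0],
  "jaw": [110,110,110,110,110,110]
}}

```text
t: 13.52
tcp_pos: [0.4491, 0.0284, 0.1812]
eef_rot: [3.136, 0.036, 2.9]
contact_force: [0.7, 0.4, 0.7]
grip_width: 0.569
```

```bash
cat >> h.py <<'E'
from scipy.spatial.transform import Rotation as Ro
def go(tgt,psi):
    """tool-frame shift (mm) to bring grasp point to tgt, after turning to yaw psi (deg), turn deg"""
    s=ctrl.get_state();R=Ro.from_euler('xyz',s['eef_rot']).as_matrix();g=s['tcp_pos']+R@[0,0,.155]
    t=(np.degrees(s['eef_rot'][2])-psi+180)%360-180
    R2=R@Ro.from_euler('z',t,degrees=True).as_matrix()
    print('grasp',g.round(4),'shift',np.round(1000*R2.T@(np.array(tgt)-g),1),'turn',round(t,1),'rp',s['eef_rot'][:2].round(3),'z',s['tcp_pos'][2].round(4),s['grip_width'].round(3))
E
python3 -c "
from h import *
go([.446,.024,.022],166.7)"
```

```text
Traceback (most recent call last):
  File "h.py", line 24, in go
    print('grasp',g.round(4),'shift',np.round(1000*R2.T@(np.array(tgt)-g),1),'turn',round(t,1),'rp',s['eef_rot'][:2].round(3),'z',s['tcp_pos'][2].round(4),s['grip_width'].round(3))
                                                                                                                                                           ^^^^^^^^^^^^^^^^^^^^^
AttributeError: 'float' object has no attribute 'round'
```

```bash
sed -i "s/s\['grip_width'\].round(3)/round(float(s['grip_width']),3)/" h.py; python3 -c "
from h import *
go([.446,.024,.022],166.7)"
```

```text
grasp [0.4547 0.0279 0.0263] shift [ 7.7 -5.8  4. ] turn -0.5 rp [3.136 0.036] z 0.1812 0.569
```

Request:
{"method": "move_arm", "body": {
  "linear": [
    [8,-6,0],
    [0,0,4],
    [0,0,0],
    [0,0,0],
    [0,0,0],
    [0,0,0],
    [0,0,0],
    [0,0,-30],
    [0,0,-40],
    [0,0,-30],
    [0,0,0],
    [0,0,0]
  ],
  "turn": [0,0,0,0,0,0,0,0,0,0,0,0],
  "jaw": [110,110,110,255,255,255,255,255,255,255,255,255]
}}

```text
t: 15.02
tcp_pos: [0.4362, 0.0248, 0.2811]
eef_rot: [3.136, 0.038, 2.901]
contact_force: [-0.5, -0.2, -0.5]
grip_width: 0.264
```

```bash
python3 -c "
from h import *
go([.515,.3284,.12],102.7);go([.515,.3284,.12],282.7)"
```

```text
grasp [0.4421 0.0243 0.1262] shift [280.7 137.8   7.9] turn 63.5 rp [3.136 0.038] z 0.2811 0.264
grasp [0.4421 0.0243 0.1262] shift [-280.7 -137.8    7.9] turn -116.5 rp [3.136 0.038] z 0.2811 0.264
```

Request:
{"method": "move_arm", "body": {
  "linear": [
    [0,0,0],
    [0,0,0],
    [0,0,0],
    [0,0,0],
    [0,0,0],
    [0,0,0],
    [46,22,0],
    [46,22,0],
    [46,22,0],
    [46,22,0],
    [46,22,0],
    [46,22,0]
  ],
  "turn": [10.6,10.6,10.6,10.6,10.6,10.6,0,0,0,0,0,0],
  "jaw": [255,255,255,255,255,255,255,255,255,255,255,255]
}}

```text
t: 16.52
tcp_pos: [0.5051, 0.3261, 0.259]
eef_rot: [3.141, 0.009, 1.762]
contact_force: [0.1, -0.4, -0.5]
grip_width: 0.271
```

Request:
{"method": "move_arm", "body": {
  "linear": [
    [0,0,0]
  ],
  "turn": [0],
  "jaw": [255]
}}

```text
t: 16.65
tcp_pos: [0.5055, 0.3289, 0.2571]
eef_rot: [3.141, 0.009, 1.766]
contact_force: [-0.2, 0.6, -1.0]
grip_width: 0.264
```

```bash
python3 -c "
from h import *
go([.515,.3284,.052],102.7)
im=snap('top','top2.png')[:,:,::-1];cv2.imwrite('pics/c5.png',cv2.resize(im[165:265,195:345],None,fx=5,fy=5,interpolation=cv2.INTER_CUBIC))"
```

```text
grasp [0.5058 0.3276 0.1021] shift [-0.8  9.2 50.1] turn -1.5 rp [3.141 0.009] z 0.2571 0.264
```

View pics/c5.png

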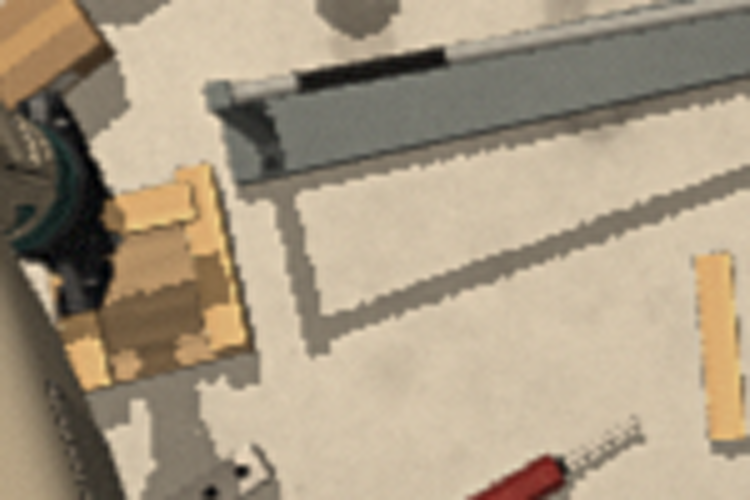

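Request:
{"method": "move_arm", "body": {
  "linear": [
    [3,9,0],
    [0,0,20],
    [0,0,18],
    [0,0,0],
    [0,0,0]
  ],
  "turn": [-1.5,0,0,0,0],
  "jaw": [255,255,255,255,255]
}}

```text
t: 17.32
tcp_pos: [0.5127, 0.3273, 0.2147]
eef_rot: [-3.134, 0.012, 1.789]
contact_force: [-0.2, -0.2, -0.5]
grip_width: 0.264
```

```bash
python3 -c "
from h import *
go([.5158,.3323,.052],102.7)"
```

```text
grasp [0.5119 0.3252 0.0597] shift [6.1 5.4 7.6] turn -0.2 rp [-3.134  0.012] z 0.2147 0.264
```

Place it, release, rise, and swing toward slat 4.

Request:
{"method": "move_arm", "body": {
  "linear": [
    [6,5,0],
    [0,0,7],
    [0,0,0],
    [0,0,0],
    [0,0,0],
    [0,0,0],
    [0,0,-30],
    [0,0,-40],
    [0,0,-10],
    [0,0,0]
  ],
  "turn": [0,0,0,0,0,0,0,0,0,0],
  "jaw": [255,255,255,110,110,110,110,110,110,110]
}}

```text
t: 18.58
tcp_pos: [0.5175, 0.3364, 0.2907]
eef_rot: [-3.137, 0.011, 1.79]
contact_force: [-0.6, -1.0, 0.5]
grip_width: 0.573
```

```bash
python3 -c "
from h import *
go([.4217,-.0545,.13],183.1)"
```

```text
grasp [0.5171 0.3347 0.1357] shift [ 116.3 -383.3   10.4] turn -80.5 rp [-3.137  0.011] z 0.2907 0.573
```

Request:
{"method": "move_arm", "body": {
  "linear": [
    [0,0,0],
    [0,0,0],
    [0,0,0],
    [0,0,0],
    [0,0,0],
    [0,0,0],
    [0,0,0],
    [0,0,0],
    [14,-47,0],
    [14,-47,0],
    [14,-47,0],
    [14,-47,0]
  ],
  "turn": [-10,-10,-10,-10,-10,-10,-10,-10,0,0,0,0],
  "jaw": [110,110,110,110,110,110,110,110,110,110,110,110]
}}

```text
t: 20.08
tcp_pos: [0.4713, 0.1383, 0.273]
eef_rot: [-3.12, -0.034, -3.044]
contact_force: [-0.4, -0.4, 0.0]
grip_width: 0.565
```

Request:
{"method": "move_arm", "body": {
  "linear": [
    [14,-47,0],
    [14,-47,0],
    [14,-47,0],
    [14,-47,0],
    [0,0,0]
  ],
  "turn": [0,0,0,0,0],
  "jaw": [110,110,110,110,110]
}}

```text
t: 20.7
tcp_pos: [0.4277, -0.0621, 0.272]
eef_rot: [-3.122, -0.046, -3.048]
contact_force: [-0.4, -0.2, -0.8]
grip_width: 0.567
```

```bash
cat >> h.py <<'E'
def slats(f=None,z=.014):
    a=snap('top',f)[:,:,::-1];hsv=cv2.cvtColor(a,cv2.COLOR_BGR2HSV)
    m=cv2.inRange(hsv,(10,75,120),(28,255,255)); m[:195]=0;m[:,:205]=0;m[262:]=0
    for k in cv2.findContours(m,cv2.RETR_EXTERNAL,cv2.CHAIN_APPROX_NONE)[0]:
        if cv2.contourArea(k)>60: r=cv2.minAreaRect(k);print(np.round(r[0],1),np.round(r[1],1),round(r[2],1),onz('top',*r[0],z)[:2].round(4))
E
python3 -c "
from h import *
slats('top3.png');go([.4217,-.0545,.022],183.1)"
```

```text
[223.  219.9] [38.6 37.8] 76.0 [0.4756 0.3197]
grasp [ 0.4209 -0.0645  0.117 ] shift [-5.7 11.9 94.6] turn 2.3 rp [-3.123 -0.046] z 0.2718 0.568
```

Request:
{"method": "move_arm", "body": {
  "linear": [
    [-6,12,0],
    [0,0,30],
    [0,0,35],
    [0,0,0],
    [0,0,20],
    [0,0,0]
  ],
  "turn": [2.3,0,0,0,0,0],
  "jaw": [110,110,110,110,110,110]
}}

```text
t: 21.5
tcp_pos: [0.4285, -0.0447, 0.1829]
eef_rot: [-3.125, -0.049, -3.08]
contact_force: [-0.5, 0.7, -0.0]
grip_width: 0.571
```

```bash
python3 -c "
from h import *
go([.4217,-.0545,.022],183.1)
im=snap('side','side1.png')[:,:,::-1];cv2.imwrite('pics/c6.png',cv2.resize(im[130:330,210:410],None,fx=3,fy=3,interpolation=cv2.INTER_CUBIC))"
```

```text
grasp [ 0.4211 -0.0477  0.0281] shift [-0.5 -6.7  6.2] turn 0.4 rp [-3.125 -0.049] z 0.1829 0.571
```

View pics/c6.png

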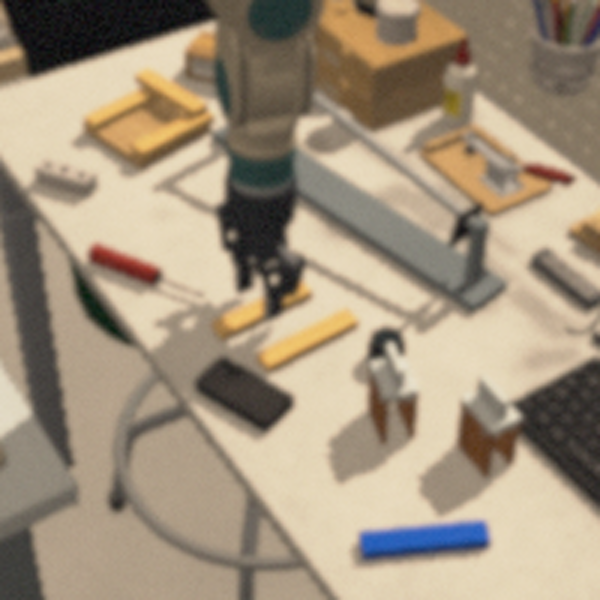

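Request:
{"method": "move_arm", "body": {
  "linear": [
    [0,-7,0],
    [0,0,6],
    [0,0,0],
    [0,0,0],
    [0,0,0],
    [0,0,0],
    [0,0,0],
    [0,0,-30],
    [0,0,-40],
    [0,0,-30],
    [0,0,0],
    [0,0,0]
  ],
  "turn": [0,0,0,0,0,0,0,0,0,0,0,0],
  "jaw": [110,110,110,255,255,255,255,255,255,255,255,255]
}}

```text
t: 23.05
tcp_pos: [0.4344, -0.0502, 0.2815]
eef_rot: [-3.123, -0.044, -3.08]
contact_force: [-0.8, 0.5, -0.8]
grip_width: 0.269
```

```bash
python3 -c "
from h import *
go([.4292,.3090,.13],102.7)"
```

```text
grasp [ 0.4277 -0.0535  0.1267] shift [353.2  80.9 -11. ] turn 80.8 rp [-3.123 -0.044] z 0.2815 0.269
```

Request:
{"method": "move_arm", "body": {
  "linear": [
    [0,0,0],
    [0,0,0],
    [0,0,0],
    [0,0,0],
    [0,0,0],
    [0,0,0],
    [0,0,0],
    [0,0,0],
    [44,10,-1],
    [44,10,-1],
    [44,10,-1],
    [44,10,-1]
  ],
  "turn": [10,10,10,10,10,10,10,10,0,0,0,0],
  "jaw": [255,255,255,255,255,255,255,255,255,255,255,255]
}}

```text
t: 24.55
tcp_pos: [0.4319, 0.1336, 0.2625]
eef_rot: [-3.061, 0.0, 1.751]
contact_force: [1.4, -0.4, -0.2]
grip_width: 0.268
```

Request:
{"method": "move_arm", "body": {
  "linear": [
    [44,10,-1],
    [44,10,-1],
    [44,10,-1],
    [43,10,-1],
    [0,0,0],
    [0,0,0]
  ],
  "turn": [0,0,0,0,0,0],
  "jaw": [255,255,255,255,255,255]
}}

```text
t: 25.3
tcp_pos: [0.4351, 0.3194, 0.2523]
eef_rot: [-3.045, 0.005, 1.756]
contact_force: [-0.1, -0.3, -0.6]
grip_width: 0.268
```

```bash
python3 -c "
from h import *
go([.4287,.315,.052],102.7)"
```

```text
grasp [0.4206 0.3158 0.098 ] shift [-2.5 12.2 45. ] turn -2.1 rp [-3.045  0.005] z 0.2523 0.268
```

Request:
{"method": "move_arm", "body": {
  "linear": [
    [-14,12,0],
    [0,0,15],
    [0,0,15],
    [0,0,0],
    [0,0,0]
  ],
  "turn": [-2,0,0,0,0],
  "jaw": [255,255,255,255,255]
}}

```text
t: 25.92
tcp_pos: [0.4436, 0.303, 0.216]
eef_rot: [-3.036, 0.004, 1.786]
contact_force: [-0.1, 0.4, -0.2]
grip_width: 0.26
```

```bash
python3 -c "
from h import *
go([.4305,.303,.053],102.7)"
```

```text
grasp [0.4278 0.2989 0.0618] shift [3.5 4.5 8.4] turn -0.3 rp [-3.036  0.004] z 0.216 0.26
```

Request:
{"method": "move_arm", "body": {
  "linear": [
    [4,4,0],
    [0,0,8],
    [0,0,0],
    [0,0,0],
    [0,0,0],
    [0,0,0],
    [0,0,-30],
    [0,0,-40],
    [0,0,0],
    [0,0,0]
  ],
  "turn": [0,0,0,0,0,0,0,0,0,0],
  "jaw": [255,255,255,110,110,110,110,110,110,110]
}}

```text
t: 27.18
tcp_pos: [0.4534, 0.3106, 0.2795]
eef_rot: [-3.038, 0.004, 1.787]
contact_force: [-0.4, 0.7, -0.3]
grip_width: 0.569
```

```bash
python3 -c "
from h import *
go([.4385,-.1215,.13],183.2)
print(ctrl.get_state()['joint_positions'].round(3))
im=snap('side','side2.png')[:,:,::-1];cv2.imwrite('pics/c7.png',cv2.resize(im[130:280,210:410],None,fx=4,fy=4,interpolation=cv2.INTER_CUBIC))"
```

```text
grasp [0.4379 0.3066 0.1253] shift [  23.1 -427.4    6.4] turn -80.8 rp [-3.038  0.004] z 0.2795 0.569
[ 0.478  0.279 -0.305  1.088  0.023  1.831]
```

View pics/c7.png

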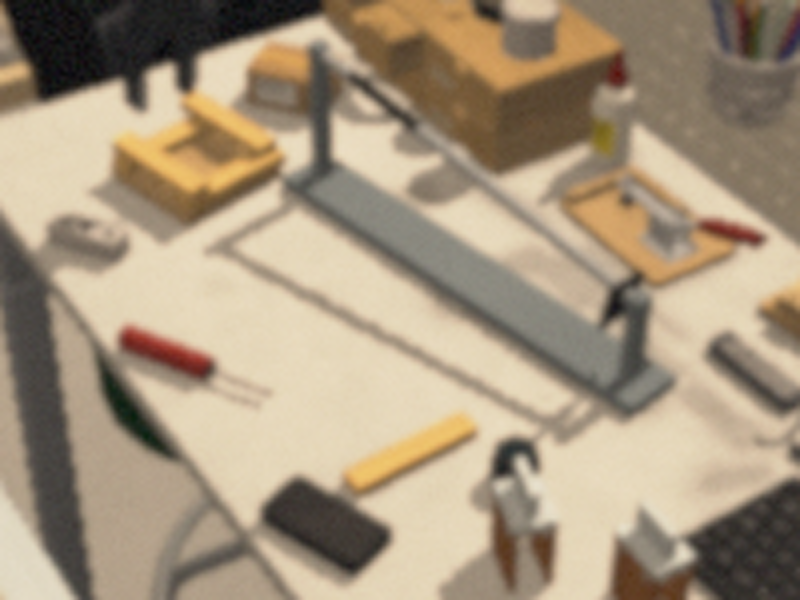

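Request:
{"method": "move_arm", "body": {
  "linear": [
    [0,0,0],
    [0,0,0],
    [0,0,0],
    [0,0,0],
    [0,0,0],
    [0,0,0],
    [0,0,0],
    [0,0,0],
    [0,0,0]
  ],
  "turn": [-10,-10,-10,-10,-10,-10,-10,-10,0],
  "jaw": [110,110,110,110,110,110,110,110,110]
}}

```text
t: 28.35
tcp_pos: [0.4478, 0.3078, 0.2665]
eef_rot: [-3.115, -0.124, -3.057]
contact_force: [-0.0, -0.8, 0.3]
grip_width: 0.566
```

Request:
{"method": "move_arm", "body": {
  "linear": [
    [3,-57,0],
    [3,-57,0],
    [3,-57,0],
    [3,-57,0],
    [3,-57,0],
    [3,-57,0],
    [3,-57,0],
    [0,-10,0],
    [0,0,0]
  ],
  "turn": [0,0,0,0,0,0,0,0,0],
  "jaw": [110,110,110,110,110,110,110,110,110]
}}

```text
t: 29.48
tcp_pos: [0.4587, -0.1122, 0.2758]
eef_rot: [-3.113, -0.126, -3.082]
contact_force: [-0.0, 0.1, 0.5]
grip_width: 0.566
```

```bash
python3 -c "
from h import *
go([.4385,-.1215,.022],183.2);slats('top4.png')"
```

```text
grasp [ 0.4396 -0.1178  0.1221] shift [-11.3  -0.8  99.5] turn 0.2 rp [-3.113 -0.126] z 0.2758 0.566
[222.1 220.1] [38.6 39.5] 76.0 [0.4749 0.3223]
```

Request:
{"method": "move_arm", "body": {
  "linear": [
    [0,0,0],
    [0,0,0],
    [0,0,0],
    [0,0,0],
    [0,0,0],
    [0,0,0],
    [0,0,0],
    [0,0,0]
  ],
  "turn": [1,-1,1,-1,1,-1,1,-1],
  "jaw": [110,110,110,110,110,110,110,110]
}}

```text
t: 30.52
tcp_pos: [0.4584, -0.1075, 0.2752]
eef_rot: [-3.114, -0.128, -3.076]
contact_force: [0.1, 0.6, 0.7]
grip_width: 0.567
```

Request:
{"method": "move_arm", "body": {
  "linear": [
    [-50,0,0],
    [50,0,0],
    [-50,0,0],
    [50,0,0],
    [-50,0,0],
    [50,0,0],
    [0,0,0]
  ],
  "turn": [0,0,0,0,0,0,0],
  "jaw": [110,110,110,110,110,110,110]
}}

```text
t: 31.4
tcp_pos: [0.4424, -0.1016, 0.2466]
eef_rot: [3.137, -0.208, -3.068]
contact_force: [0.4, 0.7, 0.1]
grip_width: 0.57
```

Request:
{"method": "move_arm", "body": {
  "linear": [
    [0,0,-50],
    [0,0,50],
    [0,0,-50],
    [0,0,50],
    [0,0,-50],
    [0,0,50],
    [0,0,0]
  ],
  "turn": [0,0,0,0,0,0,0],
  "jaw": [110,110,110,110,110,110,110]
}}

```text
t: 32.28
tcp_pos: [0.4193, -0.0926, 0.2419]
eef_rot: [3.11, -0.263, -3.06]
contact_force: [0.4, 0.7, 0.3]
grip_width: 0.565
```

Request:
{"method": "move_arm", "body": {
  "linear": [
    [-50,0,0],
    [0,0,0],
    [-50,0,0],
    [0,0,0]
  ],
  "turn": [0,0,0,0],
  "jaw": [110,110,110,110]
}}

```text
t: 32.78
tcp_pos: [0.5218, -0.0863, 0.2205]
eef_rot: [3.114, -0.254, -3.062]
contact_force: [-1.5, -0.0, 1.2]
grip_width: 0.571
```

Request:
{"method": "move_arm", "body": {
  "linear": [
    [50,0,0],
    [0,0,0],
    [50,0,0],
    [0,0,0]
  ],
  "turn": [0,0,0,0],
  "jaw": [110,110,110,110]
}}

```text
t: 33.28
tcp_pos: [0.4244, -0.0952, 0.2499]
eef_rot: [3.117, -0.25, -3.061]
contact_force: [-0.0, -0.3, -0.1]
grip_width: 0.57
```

Request:
{"method": "move_arm", "body": {
  "linear": [
    [0,0,-50],
    [0,0,0],
    [0,0,-50],
    [0,0,0]
  ],
  "turn": [0,0,0,0],
  "jaw": [110,110,110,110]
}}

```text
t: 33.78
tcp_pos: [0.4507, -0.0962, 0.3511]
eef_rot: [3.119, -0.244, -3.063]
contact_force: [0.2, 0.7, -0.6]
grip_width: 0.57
```

Request:
{"method": "move_arm", "body": {
  "linear": [
    [0,0,50],
    [0,0,0],
    [0,0,50],
    [0,0,0]
  ],
  "turn": [0,0,0,0],
  "jaw": [110,110,110,110]
}}

```text
t: 34.28
tcp_pos: [0.4282, -0.0963, 0.254]
eef_rot: [3.121, -0.24, -3.063]
contact_force: [-1.0, 0.7, 0.7]
grip_width: 0.571
```

Request:
{"method": "move_arm", "body": {
  "linear": [
    [50,0,0],
    [-50,0,0],
    [50,0,0],
    [-50,0,0],
    [50,0,0],
    [-50,0,0],
    [0,0,0]
  ],
  "turn": [0,0,0,0,0,0,0],
  "jaw": [110,110,110,110,110,110,110]
}}

```text
t: 35.15
tcp_pos: [0.4208, -0.0947, 0.2545]
eef_rot: [3.109, -0.268, -3.061]
contact_force: [0.4, -0.2, 0.6]
grip_width: 0.572
```

Request:
{"method": "move_arm", "body": {
  "linear": [
    [0,0,0],
    [0,0,-50],
    [0,0,-50],
    [0,0,0]
  ],
  "turn": [0,0,0,0],
  "jaw": [110,110,110,110]
}}

```text
t: 35.65
tcp_pos: [0.4525, -0.0972, 0.3616]
eef_rot: [3.115, -0.256, -3.062]
contact_force: [0.6, -0.2, -1.2]
grip_width: 0.568
```

Request:
{"method": "move_arm", "body": {
  "linear": [
    [0,0,50],
    [0,0,-50],
    [0,0,50],
    [0,0,-50],
    [0,0,50],
    [0,0,-50],
    [0,0,0]
  ],
  "turn": [0,0,0,0,0,0,0],
  "jaw": [110,110,110,110,110,110,110]
}}

```text
t: 36.52
tcp_pos: [0.4104, -0.0816, 0.34]
eef_rot: [3.054, -0.384, -3.044]
contact_force: [1.2, -0.1, -0.6]
grip_width: 0.57
```

Request:
{"method": "move_arm", "body": {
  "linear": [
    [0,0,-60],
    [0,0,-60],
    [0,0,0],
    [0,0,0],
    [0,0,60],
    [0,0,60],
    [0,0,60],
    [0,0,0],
    [0,0,0]
  ],
  "turn": [0,0,0,0,0,0,0,0,0],
  "jaw": [110,110,110,110,110,110,110,110,110]
}}

```text
t: 37.65
tcp_pos: [0.3698, -0.0733, 0.2728]
eef_rot: [3.04, -0.413, -3.039]
contact_force: [-0.6, 1.3, 0.2]
grip_width: 0.565
```

Request:
{"method": "move_arm", "body": {
  "linear": [
    [-60,0,0],
    [-60,0,0],
    [-60,0,0],
    [0,0,0],
    [0,0,0]
  ],
  "turn": [0,0,0,0,0],
  "jaw": [110,110,110,110,110]
}}

```text
t: 38.28
tcp_pos: [0.5493, -0.0585, 0.2085]
eef_rot: [3.049, -0.392, -3.043]
contact_force: [-1.0, -0.9, 0.1]
grip_width: 0.57
```

Request:
{"method": "move_arm", "body": {
  "linear": [
    [60,0,0],
    [60,0,0],
    [60,0,0],
    [0,0,0],
    [0,0,0]
  ],
  "turn": [0,0,0,0,0],
  "jaw": [110,110,110,110,110]
}}

```text
t: 38.9
tcp_pos: [0.3785, -0.0758, 0.2843]
eef_rot: [3.054, -0.383, -3.047]
contact_force: [0.1, -0.6, 0.4]
grip_width: 0.572
```

```bash
python3 -c "
from h import *
go([.4385,-.1215,.12],183.2);print(ctrl.get_state()['joint_positions'].round(3))"
```

```text
grasp [ 0.3198 -0.0678  0.1411] shift [-115.1  -58.   -28.2] turn 2.2 rp [ 3.054 -0.383] z 0.2843 0.572
[-0.341  0.121 -0.531  1.303 -0.078 -0.404]
```

Request:
{"method": "move_arm", "body": {
  "linear": [
    [-56,0,-22],
    [-56,0,-22],
    [-56,0,-22],
    [-56,0,-22],
    [0,0,0],
    [0,0,0],
    [56,0,22],
    [56,0,22],
    [56,0,22],
    [56,0,22],
    [0,0,0],
    [0,0,0]
  ],
  "turn": [0,0,0,0,0,0,0,0,0,0,0,0],
  "jaw": [110,110,110,110,110,110,110,110,110,110,110,110]
}}

```text
t: 40.4
tcp_pos: [0.374, -0.0726, 0.2791]
eef_rot: [3.054, -0.386, -3.047]
contact_force: [-0.4, -0.5, 1.4]
grip_width: 0.569
```

Request:
{"method": "move_arm", "body": {
  "linear": [
    [-60,0,0],
    [-60,0,0],
    [-60,0,0],
    [-60,0,0],
    [0,0,0],
    [0,0,0],
    [60,0,0],
    [60,0,0],
    [60,0,0],
    [60,0,0],
    [0,0,0],
    [0,0,0]
  ],
  "turn": [0,0,0,0,0,0,0,0,0,0,0,0],
  "jaw": [110,110,110,110,110,110,110,110,110,110,110,110]
}}

```text
t: 41.9
tcp_pos: [0.3746, -0.0712, 0.279]
eef_rot: [3.06, -0.375, -3.05]
contact_force: [1.0, -1.0, 1.1]
grip_width: 0.567
```

Request:
{"method": "move_arm", "body": {
  "linear": [
    [10,56,0],
    [10,56,0],
    [10,56,0],
    [10,56,0],
    [10,56,0],
    [10,56,0],
    [10,56,0],
    [10,56,0],
    [10,56,0],
    [10,56,0],
    [10,56,0],
    [0,0,0]
  ],
  "turn": [0,0,0,0,0,0,0,0,0,0,0,0],
  "jaw": [110,110,110,110,110,110,110,110,110,110,110,110]
}}

```text
t: 43.4
tcp_pos: [0.2393, 0.5598, 0.3682]
eef_rot: [3.056, -0.359, -3.048]
contact_force: [-0.5, -0.1, 0.1]
grip_width: 0.572
```

```bash
python3 -c "
from h import *
s=ctrl.get_state();print(s['joint_positions'].round(3));go([.27,.8,.13],183)
R=Ro.from_euler('xyz',s['eef_rot']).as_matrix();print(R[:,2].round(3))"
```

```text
[ 0.997  0.323 -0.061  1.345  0.334  0.892]
grasp [0.184  0.5679 0.2236] shift [-124.3  223.2   68.8] turn 2.3 rp [ 3.056 -0.359] z 0.3682 0.572
[-0.357  0.053 -0.933]
```

Request:
{"method": "move_arm", "body": {
  "linear": [
    [0,-56,-10],
    [-10,-56,-10],
    [-15,-56,-10],
    [-15,-56,-10],
    [-15,-56,-10],
    [-15,-56,-10],
    [-15,-56,-10],
    [-15,-56,-10],
    [-15,-56,-10],
    [-15,-56,-10],
    [0,0,0],
    [0,0,0]
  ],
  "turn": [0,0,0,0,0,0,0,0,0,0,0,0],
  "jaw": [110,110,110,110,110,110,110,110,110,110,110,110]
}}

```text
t: 44.9
tcp_pos: [0.4383, -0.0092, 0.3677]
eef_rot: [3.059, -0.361, -3.049]
contact_force: [-0.5, 0.8, 0.1]
grip_width: 0.569
```

Request:
{"method": "move_arm", "body": {
  "linear": [
    [20,0,-55],
    [20,0,-55],
    [20,0,-55],
    [0,0,0],
    [0,0,0]
  ],
  "turn": [0,0,0,0,0],
  "jaw": [110,110,110,110,110]
}}

```text
t: 45.52
tcp_pos: [0.4384, -0.0168, 0.5449]
eef_rot: [3.056, -0.369, -3.038]
contact_force: [0.4, 0.2, -0.5]
grip_width: 0.566
```

```bash
python3 -c "
from h import *
s=ctrl.get_state();print(s['joint_positions'].round(3),s['tcp_pos'])
R=Ro.from_euler('xyz',s['eef_rot']).as_matrix();print(R.round(3))"
```

```text
[-0.181  0.048 -0.039  1.863 -0.019 -0.265] [ 0.43842349 -0.01676616  0.54493436]
[[-0.928 -0.072 -0.367]
 [-0.096  0.994  0.048]
 [ 0.361  0.08  -0.929]]
```

Request:
{"method": "move_arm", "body": {
  "linear": [
    [20,0,-55],
    [20,0,-55],
    [20,0,-55],
    [0,0,0],
    [0,0,0]
  ],
  "turn": [0,0,0,0,0],
  "jaw": [110,110,110,110,110]
}}

```text
t: 46.15
tcp_pos: [0.4379, -0.0272, 0.6854]
eef_rot: [3.057, -0.365, -3.031]
contact_force: [0.3, 0.3, 0.0]
grip_width: 0.571
```

Request:
{"method": "move_arm", "body": {
  "linear": [
    [20,0,-55],
    [20,0,-55],
    [0,0,0],
    [0,0,0]
  ],
  "turn": [0,0,0,0],
  "jaw": [110,110,110,110]
}}

```text
t: 46.65
tcp_pos: [0.4207, -0.0355, 0.7219]
eef_rot: [3.085, -0.283, -3.036]
contact_force: [-0.0, -0.0, 0.2]
grip_width: 0.57
```

```bash
python3 -c "
from h import *
s=ctrl.get_state();print(s['joint_positions'].round(3),s['tcp_pos'])
R=Ro.from_euler('xyz',s['eef_rot']).as_matrix();print(R.round(3))"
```

```text
[-0.227  0.028  0.32   2.15  -0.037 -0.319] [ 0.42067839 -0.03553696  0.72191048]
[[-0.955 -0.089 -0.284]
 [-0.101  0.995  0.027]
 [ 0.28   0.055 -0.959]]
```

Request:
{"method": "move_arm", "body": {
  "linear": [
    [15,0,-55],
    [15,0,-55],
    [0,0,0],
    [15,0,-55],
    [15,0,-55],
    [0,0,0],
    [0,0,0]
  ],
  "turn": [0,0,0,0,0,0,0],
  "jaw": [110,110,110,110,110,110,110]
}}

```text
t: 47.52
tcp_pos: [0.3832, -0.0452, 0.7975]
eef_rot: [-3.134, -0.11, -3.041]
contact_force: [0.7, 0.1, -0.4]
grip_width: 0.57
```

Request:
{"method": "move_arm", "body": {
  "linear": [
    [6,0,-55],
    [6,0,-50],
    [0,0,-30],
    [0,0,0],
    [0,0,0]
  ],
  "turn": [0,0,0,0,0],
  "jaw": [110,110,110,110,110]
}}

```text
t: 48.15
tcp_pos: [0.3698, -0.0435, 0.8414]
eef_rot: [-3.093, -0.008, -3.038]
contact_force: [-0.2, -0.1, -0.2]
grip_width: 0.571
```

Request:
{"method": "move_arm", "body": {
  "linear": [
    [0,0,30],
    [-7,-6,50],
    [-7,-6,50],
    [-7,-6,50],
    [-7,-6,50],
    [-7,-6,50],
    [-7,-6,50],
    [-7,-6,50],
    [-7,-6,50],
    [-7,-6,40],
    [0,0,0],
    [0,0,0]
  ],
  "turn": [0,0,0,0,0,0,0,0,0,0,0,0],
  "jaw": [110,110,110,110,110,110,110,110,110,110,110,110]
}}

```text
t: 49.65
tcp_pos: [0.4314, -0.1125, 0.3515]
eef_rot: [-3.105, -0.029, -3.037]
contact_force: [-0.3, -0.6, -0.9]
grip_width: 0.565
```

```bash
python3 -c "
from h import *
go([.4385,-.1215,.08],183.2);slats('top5.png')"
```

```text
grasp [ 0.4275 -0.1186  0.1966] shift [-13.9   1.  116.3] turn 2.8 rp [-3.105 -0.029] z 0.3515 0.565
[222.  220.1] [38.6 39.8] 76.0 [0.4749 0.3227]
```

Request:
{"method": "move_arm", "body": {
  "linear": [
    [-7,0,20],
    [-7,0,40],
    [0,0,50],
    [0,0,30],
    [0,0,15],
    [0,0,0],
    [0,0,0]
  ],
  "turn": [2.5,0,0,0,0,0,0],
  "jaw": [110,110,110,110,110,110,110]
}}

```text
t: 50.58
tcp_pos: [0.4523, -0.1205, 0.208]
eef_rot: [-3.091, 0.0, -3.08]
contact_force: [0.2, -1.0, 0.9]
grip_width: 0.565
```

```bash
python3 -c "
from h import *
go([.4385,-.1215,.022],183.2)"
```

```text
grasp [ 0.4528 -0.1284  0.0532] shift [13.9  9.3 30.7] turn 0.3 rp [-3.091  0.   ] z 0.208 0.565
```

Request:
{"method": "move_arm", "body": {
  "linear": [
    [14,9,0],
    [0,0,0],
    [0,0,20],
    [0,0,11],
    [0,0,0],
    [0,0,0],
    [0,0,0],
    [0,0,0],
    [0,0,0],
    [0,0,0]
  ],
  "turn": [0,0,0,0,0,0,0,0,0,0],
  "jaw": [110,110,110,110,110,110,255,255,255,255]
}}

```text
t: 51.82
tcp_pos: [0.4394, -0.1142, 0.181]
eef_rot: [-3.086, 0.01, -3.08]
contact_force: [0.2, -0.1, -1.2]
grip_width: 0.265
```

Request:
{"method": "move_arm", "body": {
  "linear": [
    [0,0,-30],
    [0,0,-40],
    [0,0,-40],
    [0,0,0],
    [0,0,0]
  ],
  "turn": [0,0,0,0,0],
  "jaw": [255,255,255,255,255]
}}

```text
t: 52.45
tcp_pos: [0.4367, -0.1075, 0.2921]
eef_rot: [-3.088, 0.006, -3.08]
contact_force: [0.0, 1.6, -1.0]
grip_width: 0.264
```

```bash
python3 -c "
from h import *
go([.4624,.3616,.12],192.7);go([.4818,.2758,.12],192.7)"
```

```text
grasp [ 0.4381 -0.1158  0.1373] shift [-128.6  460.7   -7.9] turn -9.2 rp [-3.088  0.006] z 0.2921 0.264
grasp [ 0.4381 -0.1158  0.1373] shift [-128.6  372.8   -3.1] turn -9.2 rp [-3.088  0.006] z 0.2921 0.264
```

Request:
{"method": "move_arm", "body": {
  "linear": [
    [-7,25,0],
    [-15,50,0],
    [-15,50,0],
    [-15,50,0],
    [-15,50,0],
    [-15,50,0],
    [-15,50,0],
    [-15,50,0],
    [-12,45,0],
    [-5,25,0],
    [0,0,0],
    [0,0,0]
  ],
  "turn": [-4.6,-4.6,0,0,0,0,0,0,0,0,0,0],
  "jaw": [255,255,255,255,255,255,255,255,255,255,255,255]
}}

```text
t: 53.95
tcp_pos: [0.4661, 0.3648, 0.2448]
eef_rot: [-3.083, -0.033, -2.919]
contact_force: [0.8, -0.5, -0.3]
grip_width: 0.269
```

```bash
python3 -c "
from h import *
go([.4624,.3616,.068],192.7)"
```

```text
grasp [0.4632 0.3548 0.0901] shift [-1.5  8.1 21.7] turn 0.1 rp [-3.083 -0.033] z 0.2448 0.269
```

Request:
{"method": "move_arm", "body": {
  "linear": [
    [-1,8,0],
    [0,0,0],
    [0,0,12],
    [0,0,5],
    [0,0,0],
    [0,0,0]
  ],
  "turn": [0,0,0,0,0,0],
  "jaw": [255,255,255,255,255,255]
}}

```text
t: 54.7
tcp_pos: [0.4651, 0.3692, 0.2262]
eef_rot: [-3.083, -0.034, -2.922]
contact_force: [-0.2, -0.0, 1.6]
grip_width: 0.262
```

```bash
python3 -c "
from h import *
go([.4624,.3616,.070],192.7)"
```

```text
grasp [0.4619 0.3592 0.0716] shift [-1.1  2.3  1.4] turn -0.1 rp [-3.083 -0.034] z 0.2262 0.262
```

Request:
{"method": "move_arm", "body": {
  "linear": [
    [0,0,0],
    [0,0,0],
    [0,0,0],
    [0,0,-20],
    [0,0,-40],
    [0,0,-40],
    [0,0,0],
    [0,0,0]
  ],
  "turn": [0,0,0,0,0,0,0,0],
  "jaw": [110,110,110,110,110,110,110,110]
}}

```text
t: 55.7
tcp_pos: [0.4668, 0.3754, 0.3269]
eef_rot: [-3.081, -0.037, -2.923]
contact_force: [0.5, 0.1, -0.7]
grip_width: 0.568
```

```bash
cat >> h.py <<'E'
def plan(tgt,psi,n):
    "rows for a straight grasp-point path with the turn spread evenly"
    s=ctrl.get_state();R=Ro.from_euler('xyz',s['eef_rot']).as_matrix();g=s['tcp_pos']+R@[0,0,.155]
    t=(np.degrees(s['eef_rot'][2])-psi+180)%360-180;d=(np.array(tgt)-g)/n
    rows=[np.round(1000*(R@Ro.from_euler('z',t*i/n,degrees=True).as_matrix()).T@d).astype(int).tolist() for i in range(n)]
    print('grasp',g.round(4),'rp',s['eef_rot'][:2].round(3),'turn/row',round(t/n,1));print(rows)
E
python3 -c "
from h import *
plan([.4476,-.2607,.22],254,14)"
```

```text
grasp [0.4633 0.365  0.1723] rp [-3.081 -0.037] turn/row -4.4
[[11, -43, 0], [14, -43, 0], [17, -41, 0], [21, -40, 0], [24, -38, 0], [26, -36, 0], [29, -34, 0], [32, -32, 0], [34, -29, 0], [36, -27, 0], [38, -24, 0], [40, -21, 0], [41, -18, 0], [42, -14, 0]]
```

Request:
{"method": "move_arm", "body": {
  "linear": [
    [11,-43,-5],
    [14,-43,-5],
    [17,-41,-4],
    [21,-40,-4],
    [24,-38,-4],
    [26,-36,-3],
    [29,-34,-3],
    [0,0,0],
    [0,0,0]
  ],
  "turn": [-4.4,-4.4,-4.4,-4.4,-4.4,-4.4,-4.4,0,0],
  "jaw": [110,110,110,110,110,110,110,110,110]
}}

```text
t: 56.82
tcp_pos: [0.4575, 0.0553, 0.3645]
eef_rot: [-3.12, -0.081, -2.366]
contact_force: [-0.9, -0.4, 0.3]
grip_width: 0.57
```

```bash
python3 -c "
from h import *
plan([.4476,-.2607,.20],254,7)"
```

```text
grasp [0.4508 0.0441 0.21  ] rp [-3.12  -0.081] turn/row -4.2
[[31, -31, 5], [33, -28, 5], [35, -26, 5], [37, -23, 5], [38, -20, 5], [40, -18, 5], [41, -15, 5]]
```

Request:
{"method": "move_arm", "body": {
  "linear": [
    [31,-31,2],
    [33,-28,2],
    [35,-26,2],
    [37,-23,2],
    [38,-20,2],
    [40,-18,2],
    [41,-15,2],
    [0,0,0],
    [0,0,0]
  ],
  "turn": [-4.2,-4.2,-4.2,-4.2,-4.2,-4.2,-4.2,0,0],
  "jaw": [110,110,110,110,110,110,110,110,110]
}}

```text
t: 57.95
tcp_pos: [0.4609, -0.2479, 0.364]
eef_rot: [3.108, -0.075, -1.816]
contact_force: [-0.4, -0.6, -0.4]
grip_width: 0.573
```

```bash
python3 -c "
from h import *
go([.4476,-.2607,.12],254)
s=ctrl.get_state();print(Ro.from_euler('xyz',s['eef_rot']).as_matrix()[:,2].round(3),s['joint_positions'].round(2))
im=snap('top','top6.png')[:,:,::-1];print(slats())
c=np.zeros((600,800,3),np.uint8);c[:300,:450]=cv2.resize(im[170:270,195:345],None,fx=3,fy=3);im=snap('side','side3.png')[:,:,::-1];c[:600,450:]=cv2.resize(im[160:360,290:407],(350,600));c[300:,:450]=cv2.resize(im[120:220,210:360],None,fx=3,fy=3);cv2.imwrite('pics/c8.png',c)"
```

```text
grasp [ 0.453  -0.2579  0.2096] shift [-2.6  1.6 89.7] turn 2.0 rp [ 3.108 -0.075] z 0.364 0.573
[-0.051 -0.064 -0.997] [-0.6   0.13 -0.3   1.15 -0.08 -1.92]
[222.1 220.2] [38.8 39.8] 76.0 [0.4745 0.3226]
None
```

View pics/c8.png

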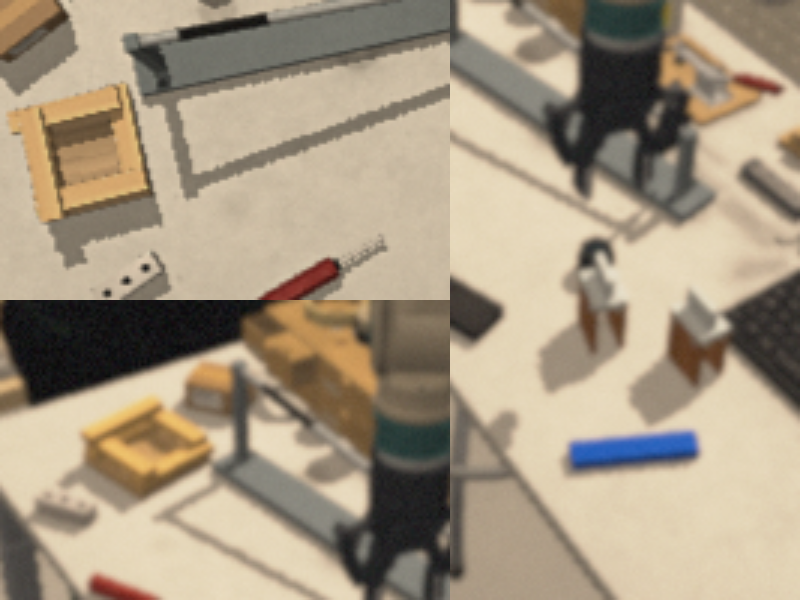

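Request:
{"method": "move_arm", "body": {
  "linear": [
    [-3,2,30],
    [0,0,40],
    [0,0,20],
    [0,0,0],
    [0,0,0]
  ],
  "turn": [2,0,0,0,0],
  "jaw": [110,110,110,110,110]
}}

```text
t: 58.72
tcp_pos: [0.4565, -0.2455, 0.2746]
eef_rot: [3.115, -0.077, -1.845]
contact_force: [-0.0, -0.3, -0.1]
grip_width: 0.57
```

```bash
python3 -c "
from h import *
go([.4476,-.2607,.093],254);print(onz('top',217.3,205,.044))
im=snap('side','side4.png')[:,:,::-1];cv2.imwrite('pics/c9.png',cv2.resize(im[190:290,290:407],None,fx=6,fy=6,interpolation=cv2.INTER_CUBIC))"
```

```text
grasp [ 0.4494 -0.256   0.1201] shift [ 2.9 -0.3 27.5] turn 0.3 rp [ 3.115 -0.077] z 0.2746 0.57
[0.52113462 0.33070391 0.044     ]
```

View pics/c9.png

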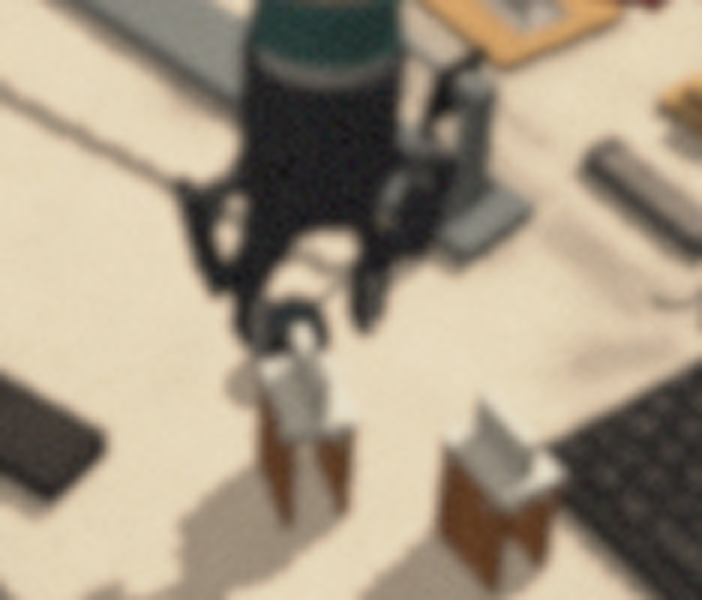

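Request:
{"method": "move_arm", "body": {
  "linear": [
    [3,0,10],
    [0,0,15],
    [0,0,0],
    [0,0,0],
    [0,0,0],
    [0,0,0],
    [0,0,0],
    [0,0,0],
    [0,0,0]
  ],
  "turn": [0,0,0,0,0,0,0,0,0],
  "jaw": [110,110,110,110,255,255,255,255,255],
  "newtons": 60
}}

```text
t: 59.9
tcp_pos: [0.4557, -0.2513, 0.2509]
eef_rot: [3.12, -0.079, -1.845]
contact_force: [0.3, -0.2, -0.5]
grip_width: 0.075
```

```bash
python3 -c "
from h import *
go([.4476,-.2607,.093],254)"
```

```text
grasp [ 0.4492 -0.2621  0.0964] shift [-1.2  1.9  3.4] turn 0.3 rp [ 3.12  -0.079] z 0.2509 0.075
```

Request:
{"method": "move_arm", "body": {
  "linear": [
    [0,0,-20],
    [0,0,-40],
    [0,0,-50],
    [0,0,-50],
    [0,0,-20],
    [0,0,0],
    [0,0,0]
  ],
  "turn": [0,0,0,0,0,0,0],
  "jaw": [255,255,255,255,255,255,255]
}}

```text
t: 60.78
tcp_pos: [0.4617, -0.2371, 0.4313]
eef_rot: [3.111, -0.075, -1.844]
contact_force: [0.1, 1.0, -1.2]
grip_width: 0.08
```

```bash
python3 -c "
from h import *
plan([.5858,.1495,.28],271.1,10)"
```

```text
grasp [ 0.454  -0.247   0.2768] rp [ 3.111 -0.075] turn/row -1.7
[[-42, -2, -4], [-42, -3, -4], [-41, -4, -4], [-41, -6, -4], [-41, -7, -4], [-41, -8, -4], [-41, -9, -4], [-40, -10, -4], [-40, -11, -4], [-40, -13, -4]]
```

Request:
{"method": "move_arm", "body": {
  "linear": [
    [-42,-2,-5],
    [-42,-3,-5],
    [-41,-4,-5],
    [-41,-6,-5],
    [-41,-7,-5],
    [-41,-8,-5],
    [-41,-9,-5],
    [-40,-10,-5],
    [-40,-11,-5],
    [-25,-10,-3],
    [0,0,0],
    [0,0,0]
  ],
  "turn": [-1.7,-1.7,-1.7,-1.7,-1.7,-1.7,-1.7,-1.7,-1.7,-1.7,0,0],
  "jaw": [255,255,255,255,255,255,255,255,255,255,255,255]
}}

```text
t: 62.28
tcp_pos: [0.5885, 0.1568, 0.4214]
eef_rot: [3.049, -0.06, -1.54]
contact_force: [-0.2, -0.1, -1.4]
grip_width: 0.074
```

```bash
python3 -c "
from h import *
go([.5858,.1495,.255],271.1)
s=ctrl.get_state();print(Ro.from_euler('xyz',s['eef_rot']).as_matrix()[:,2].round(3))
c=np.zeros((600,800,3),np.uint8)
im=snap('top','top7.png')[:,:,::-1];c[:300]=cv2.resize(im[150:210,225:385],None,fx=5,fy=5,interpolation=cv2.INTER_CUBIC);im=snap('side','side5.png')[:,:,::-1];c[300:]=cv2.resize(im[100:175,240:440],(800,300),interpolation=cv2.INTER_CUBIC);cv2.imwrite('pics/c10.png',c)"
```

```text
grasp [0.5744 0.1472 0.2673] shift [ -2.9 -12.5  11.1] turn 0.7 rp [ 3.049 -0.06 ] z 0.4214 0.074
[-0.091 -0.062 -0.994]
```

View pics/c10.png

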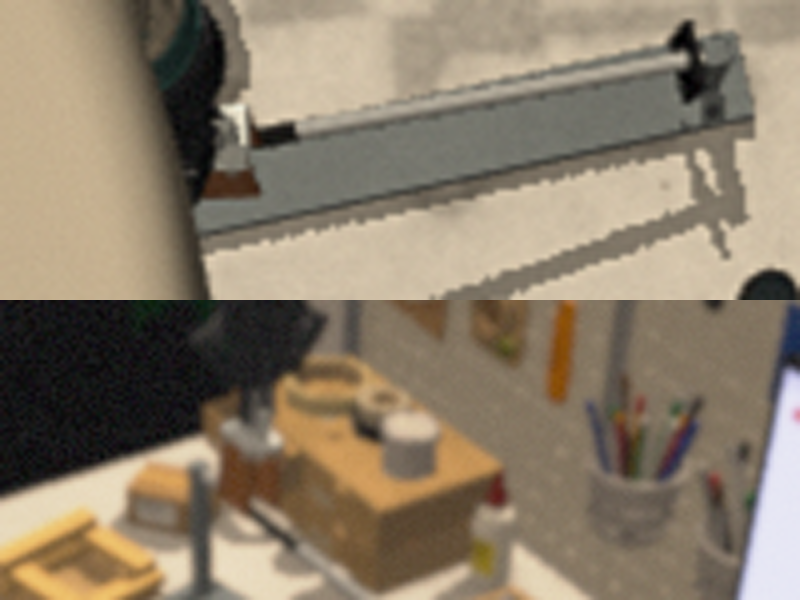

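Request:
{"method": "move_arm", "body": {
  "linear": [
    [-3,-14,0],
    [0,0,0],
    [0,0,0]
  ],
  "turn": [0.7,0,0],
  "jaw": [255,255,255]
}}

```text
t: 62.75
tcp_pos: [0.6033, 0.1579, 0.4205]
eef_rot: [3.051, -0.061, -1.557]
contact_force: [-0.7, 0.4, -0.8]
grip_width: 0.076
```

```bash
python3 -c "
from h import *
go([.5878,.1495,.22],271.1)
s=ctrl.get_state();print(Ro.from_euler('xyz',s['eef_rot']).as_matrix()[:,2].round(3),s['contact_force'])
print('rod side px',[np.round(proj('side',[.5858+(0.11-q)*np.cos(.157)*np.sin(.1945)*1,.1495-(0.11-q)*np.cos(.157)*np.cos(.1945),.125+q*np.sin(.157)]),1) for q in(.155,.11,.065)])"
```

```text
grasp [0.5894 0.1483 0.2664] shift [-4.  -2.6 46.2] turn -0.3 rp [ 3.051 -0.061] z 0.4205 0.076
[-0.09  -0.062 -0.994] [-0.67490664  0.36903726 -0.82486415]
rod side px [array([297.7, 148.7]), array([306.1, 155.2]), array([314.7, 161.9])]
```

Request:
{"method": "move_arm", "body": {
  "linear": [
    [-3,-1,15],
    [0,0,15],
    [0,0,0],
    [0,0,0]
  ],
  "turn": [0,0,0,0],
  "jaw": [255,255,255,255]
}}

```text
t: 63.25
tcp_pos: [0.6031, 0.1592, 0.3893]
eef_rot: [3.058, -0.06, -1.557]
contact_force: [1.4, 1.5, -0.6]
grip_width: 0.075
```

```bash
python3 -c "
from h import *
go([.5878,.1495,.187],271.1)
print(ctrl.get_state()['contact_force'])
c=np.zeros((600,800,3),np.uint8)
im=snap('top','top8.png')[:,:,::-1];c[:300,:400]=cv2.resize(im[160:190,245:285],None,fx=10,fy=10,interpolation=cv2.INTER_CUBIC);im=snap('side','side6.png')[:,:,::-1];c[300:,:400]=cv2.resize(im[120:165,275:335],(400,300),interpolation=cv2.INTER_CUBIC);cv2.imwrite('pics/c11.png',c[:,:400])"
```

```text
grasp [0.5903 0.1498 0.2351] shift [-2.6 -1.6 48.1] turn -0.3 rp [ 3.058 -0.06 ] z 0.3893 0.075
[ 1.43303301  1.54896904 -0.57199882]
```

View pics/c11.png

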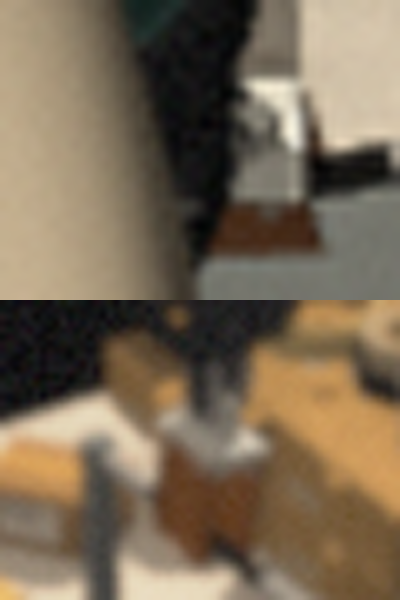

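Request:
{"method": "move_arm", "body": {
  "linear": [
    [-2,0,12],
    [0,-1,12],
    [0,0,12],
    [0,0,0],
    [0,0,0]
  ],
  "turn": [0,0,0,0,0],
  "jaw": [255,255,255,255,255]
}}

```text
t: 63.98
tcp_pos: [0.6008, 0.1591, 0.3505]
eef_rot: [3.058, -0.06, -1.557]
contact_force: [2.3, 0.7, -0.3]
grip_width: 0.079
```

```bash
python3 -c "
from h import *
go([.5878,.1495,.186],271.1)
print(ctrl.get_state()['contact_force'],ctrl.get_state()['moment'])"
```

```text
grasp [0.588  0.1497 0.1963] shift [-0.4 -0.7 10.3] turn -0.3 rp [ 3.058 -0.06 ] z 0.3505 0.079
[ 2.32308873  0.72510994 -0.26231451] [ 0.21956409 -0.79944266  0.10571898]
```

Request:
{"method": "move_arm", "body": {
  "linear": [
    [0,-3,0],
    [0,0,6],
    [0,0,5],
    [0,0,0],
    [0,0,0]
  ],
  "turn": [0,0,0,0,0],
  "jaw": [255,255,255,255,255]
}}

```text
t: 64.6
tcp_pos: [0.6014, 0.1578, 0.3423]
eef_rot: [3.054, -0.061, -1.555]
contact_force: [1.2, 0.1, -0.1]
grip_width: 0.075
```

```bash
python3 -c "
from h import *
go([.5878,.1495,.184],271.1)
print(ctrl.get_state()['contact_force'],ctrl.get_state()['moment'])
im=snap('side','side7.png')[:,:,::-1];cv2.imwrite('pics/c12.png',cv2.resize(im[115:175,270:350],None,fx=6,fy=6,interpolation=cv2.INTER_CUBIC))"
```

```text
grasp [0.588  0.1481 0.1882] shift [-1.7 -0.1  4.1] turn -0.2 rp [ 3.054 -0.061] z 0.3423 0.075
[ 1.24684601  0.06654679 -0.10099979] [ 0.06254068 -0.34124269  0.10998292]
```

View pics/c12.png

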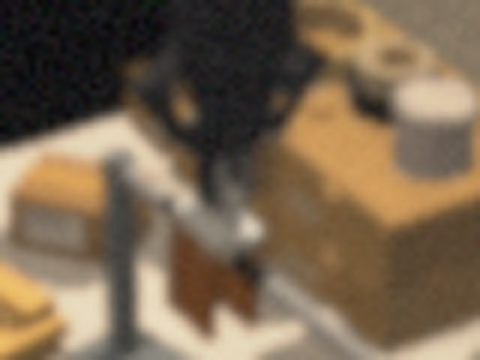

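Request:
{"method": "move_arm", "body": {
  "linear": [
    [0,0,3],
    [0,0,0],
    [0,0,0],
    [0,0,0],
    [0,0,0],
    [0,0,0]
  ],
  "turn": [0,0,0,0,0,0],
  "jaw": [255,255,110,110,110,110]
}}

```text
t: 65.4
tcp_pos: [0.6, 0.1573, 0.3393]
eef_rot: [3.05, -0.063, -1.555]
contact_force: [-0.3, -0.5, 0.7]
grip_width: 0.566
```

Request:
{"method": "move_arm", "body": {
  "linear": [
    [0,0,-20],
    [0,0,-40],
    [0,0,-40],
    [0,0,0],
    [0,0,0]
  ],
  "turn": [0,0,0,0,0],
  "jaw": [110,110,110,110,110]
}}

```text
t: 66.03
tcp_pos: [0.6086, 0.1638, 0.4382]
eef_rot: [3.045, -0.064, -1.555]
contact_force: [-0.6, 0.0, 0.0]
grip_width: 0.57
```

```bash
python3 -c "
from h import *
plan([.5038,-.3449,.20],268.5,11)
c=np.zeros((600,800,3),np.uint8)
im=snap('top','top9.png')[:,:,::-1];c[:300]=cv2.resize(im[150:210,225:385],None,fx=5,fy=5,interpolation=cv2.INTER_CUBIC);im=snap('side','side8.png')[:,:,::-1];c[300:]=cv2.resize(im[135:235,285:385],(800,300)) if 0 else cv2.resize(im[140:215,260:460],(800,300),interpolation=cv2.INTER_CUBIC);cv2.imwrite('pics/c13.png',c)"
```

```text
grasp [0.5937 0.1538 0.2843] rp [ 3.045 -0.064] turn/row 0.2
[[45, 8, 11], [45, 8, 11], [45, 8, 11], [45, 7, 11], [45, 7, 11], [45, 7, 11], [45, 7, 11], [45, 7, 11], [45, 6, 11], [45, 6, 11], [45, 6, 11]]
```

View pics/c13.png

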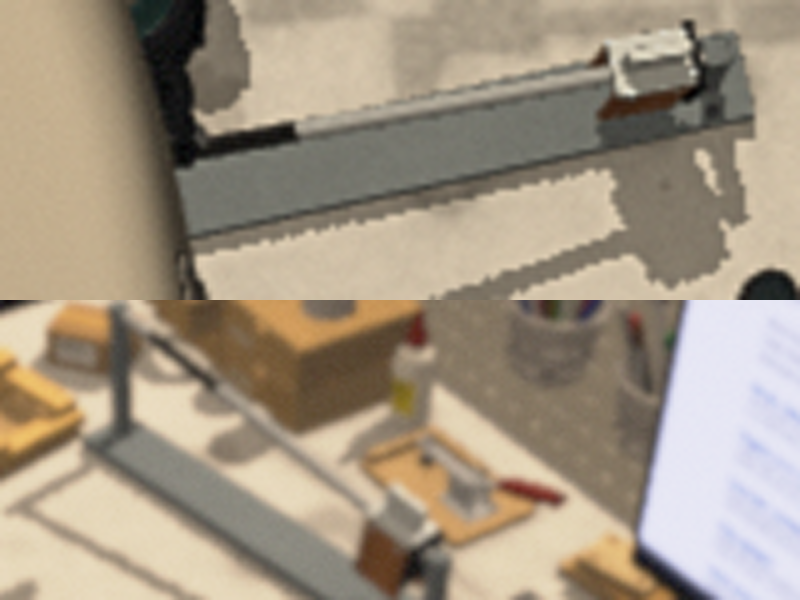

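Request:
{"method": "move_arm", "body": {
  "linear": [
    [25,8,3],
    [45,8,3],
    [45,8,3],
    [45,7,3],
    [45,7,3],
    [45,7,3],
    [45,7,3],
    [45,7,3],
    [45,6,3],
    [45,6,3],
    [0,0,0],
    [0,0,0]
  ],
  "turn": [0,0,0,0,0,0,0,0,0,0,0,0],
  "jaw": [110,110,110,110,110,110,110,110,110,110,110,110]
}}

```text
t: 67.62
tcp_pos: [0.5353, -0.2797, 0.424]
eef_rot: [3.017, -0.054, -1.552]
contact_force: [-0.5, 0.8, 0.5]
grip_width: 0.57
```

```bash
python3 -c "
from h import *
plan([.5038,-.3449,.13],268.5,4)"
```

```text
grasp [ 0.5162 -0.2884  0.2704] rp [ 3.017 -0.054] turn/row 0.6
[[12, -1, 36], [12, -1, 36], [12, -1, 36], [12, -2, 36]]
```

Request:
{"method": "move_arm", "body": {
  "linear": [
    [-30,24,-45],
    [-30,24,-45],
    [-30,24,-45],
    [-30,24,-45],
    [-30,24,-45],
    [-30,24,-45],
    [0,6,-55],
    [0,6,-55],
    [0,0,0],
    [0,0,0]
  ],
  "turn": [0,0,0,0,0,0,0,0,0,0],
  "jaw": [110,110,110,110,110,110,110,110,110,110]
}}

```text
t: 68.88
tcp_pos: [0.4158, -0.0651, 0.8012]
eef_rot: [3.028, -0.051, -1.532]
contact_force: [0.8, -0.3, 0.1]
grip_width: 0.569
```

```bash
python3 -c "
from h import *
s=ctrl.get_state();print(s['joint_positions'].round(3),s['tcp_pos'].round(3),Ro.from_euler('xyz',s['eef_rot']).as_matrix().round(3))"
```

```text
[-0.285  0.02   0.508  2.15  -0.084 -1.888] [ 0.416 -0.065  0.801] [[ 0.038 -0.993 -0.111]
 [-0.998 -0.032 -0.055]
 [ 0.051  0.113 -0.992]]
```

Joint 4 is at its limit, so I'll keep pushing up to level the tool.

Request:
{"method": "move_arm", "body": {
  "linear": [
    [0,6,-55],
    [0,6,-55],
    [0,3,-40],
    [0,0,0],
    [0,0,0]
  ],
  "turn": [0,0,0,0,0],
  "jaw": [110,110,110,110,110]
}}

```text
t: 69.5
tcp_pos: [0.3904, -0.0584, 0.8499]
eef_rot: [3.141, -0.089, -1.53]
contact_force: [-0.1, -0.3, -0.8]
grip_width: 0.567
```

```bash
python3 -c "
from h import *
s=ctrl.get_state();print(s['tcp_pos'].round(3),Ro.from_euler('xyz',s['eef_rot']).as_matrix()[:,2].round(3))
plan([.5038,-.3449,.21],268.5,11)"
```

```text
[ 0.39  -0.058  0.85 ] [ 0.003 -0.089 -0.996]
grasp [ 0.3909 -0.0721  0.6955] rp [ 3.141 -0.089] turn/row 0.4
[[21, -9, 46], [21, -9, 46], [21, -10, 46], [21, -10, 46], [21, -10, 46], [21, -10, 46], [21, -10, 46], [21, -10, 46], [21, -10, 46], [21, -10, 46], [21, -11, 46]]
```

Tilt across the jaw is about 0. I'll come down over carrier B.

Request:
{"method": "move_arm", "body": {
  "linear": [
    [10,-5,25],
    [21,-9,46],
    [21,-9,46],
    [21,-10,46],
    [21,-10,46],
    [21,-10,46],
    [21,-10,46],
    [21,-10,46],
    [21,-10,46],
    [21,-10,46],
    [0,0,0],
    [0,0,0]
  ],
  "turn": [0.4,0.4,0.4,0.4,0.4,0.4,0.4,0.4,0.4,0.4,0,0],
  "jaw": [110,110,110,110,110,110,110,110,110,110,110,110]
}}

```text
t: 71.0
tcp_pos: [0.4867, -0.3008, 0.4063]
eef_rot: [3.134, -0.076, -1.602]
contact_force: [0.5, -0.5, 1.5]
grip_width: 0.574
```

```bash
python3 -c "
from h import *
s=ctrl.get_state();print(Ro.from_euler('xyz',s['eef_rot']).as_matrix()[:,2].round(3))
plan([.5038,-.3449,.125],268.5,4)"
```

```text
[-0.01  -0.076 -0.997]
grasp [ 0.4852 -0.3126  0.2517] rp [ 3.134 -0.076] turn/row -0.1
[[5, -5, 32], [5, -5, 32], [5, -5, 32], [6, -5, 32]]
```

Request:
{"method": "move_arm", "body": {
  "linear": [
    [5,-5,30],
    [5,-5,32],
    [5,-5,32],
    [6,-5,26],
    [0,0,0],
    [0,0,0]
  ],
  "turn": [-0.1,0,0,0,0,0],
  "jaw": [110,110,110,110,110,110]
}}

```text
t: 71.75
tcp_pos: [0.5098, -0.3312, 0.3001]
eef_rot: [-3.132, -0.088, -1.596]
contact_force: [0.1, -1.0, 0.1]
grip_width: 0.566
```

```bash
python3 -c "
from h import *
go([.5038,-.3449,.096],268.5)"
```

```text
grasp [ 0.5109 -0.3449  0.1457] shift [-4.2  7.6 49.5] turn 0.0 rp [-3.132 -0.088] z 0.3001 0.566
```

Request:
{"method": "move_arm", "body": {
  "linear": [
    [-4,7,0],
    [0,0,0],
    [0,0,20],
    [0,0,20],
    [0,0,9],
    [0,0,0],
    [0,0,0]
  ],
  "turn": [0,0,0,0,0,0,0],
  "jaw": [110,110,110,110,110,110,110]
}}

```text
t: 72.62
tcp_pos: [0.5046, -0.3316, 0.258]
eef_rot: [-3.122, -0.095, -1.596]
contact_force: [0.1, 0.8, 0.0]
grip_width: 0.565
```

```bash
python3 -c "
from h import *
go([.5038,-.3449,.095],268.5);print(ctrl.get_state()['contact_force'])"
```

```text
grasp [ 0.5072 -0.3464  0.1037] shift [-2.3  3.6  8.4] turn 0.0 rp [-3.122 -0.095] z 0.258 0.565
[0.07746062 0.83331422 0.02772856]
```

Request:
{"method": "move_arm", "body": {
  "linear": [
    [-2,3,7],
    [0,0,0],
    [0,0,0],
    [0,0,0],
    [0,0,0],
    [0,0,0],
    [0,0,0],
    [0,0,0]
  ],
  "turn": [0,0,0,0,0,0,0,0],
  "jaw": [110,110,110,255,255,255,255,255]
}}

```text
t: 73.62
tcp_pos: [0.5022, -0.3305, 0.2521]
eef_rot: [-3.12, -0.097, -1.596]
contact_force: [-0.1, -0.2, 0.5]
grip_width: 0.072
```

```bash
python3 -c "
from h import *
go([.5038,-.3449,.095],268.5)"
```

```text
grasp [ 0.5051 -0.3456  0.0978] shift [-1.   1.4  2.7] turn 0.0 rp [-3.12  -0.097] z 0.2521 0.072
```

Request:
{"method": "move_arm", "body": {
  "linear": [
    [0,0,-20],
    [0,0,-40],
    [0,0,-50],
    [0,0,-50],
    [0,0,-20],
    [0,0,0],
    [0,0,0]
  ],
  "turn": [0,0,0,0,0,0,0],
  "jaw": [255,255,255,255,255,255,255]
}}

```text
t: 74.5
tcp_pos: [0.4972, -0.3114, 0.4301]
eef_rot: [-3.129, -0.089, -1.596]
contact_force: [-0.4, -0.1, -1.7]
grip_width: 0.074
```

```bash
python3 -c "
from h import *
plan([.5858,.1495,.275],271.1,12)"
```

```text
grasp [ 0.4988 -0.3252  0.2757] rp [-3.129 -0.089] turn/row -0.2
[[-40, -6, -3], [-40, -6, -3], [-40, -7, -3], [-40, -7, -3], [-39, -7, -3], [-39, -7, -3], [-39, -7, -3], [-39, -7, -3], [-39, -7, -3], [-39, -8, -3], [-39, -8, -3], [-39, -8, -3]]
```

Request:
{"method": "move_arm", "body": {
  "linear": [
    [-20,-3,-3],
    [-40,-6,-5],
    [-40,-7,-5],
    [-40,-7,-5],
    [-39,-7,-5],
    [-39,-7,-5],
    [-39,-7,-5],
    [-39,-7,-5],
    [-39,-7,-5],
    [-39,-8,-5],
    [-39,-8,-4],
    [0,0,0]
  ],
  "turn": [-0.2,-0.2,-0.2,-0.2,-0.2,-0.2,-0.2,-0.2,-0.2,-0.2,-0.2,0],
  "jaw": [255,255,255,255,255,255,255,255,255,255,255,255]
}}

```text
t: 76.0
tcp_pos: [0.5676, 0.1278, 0.4279]
eef_rot: [3.117, -0.075, -1.549]
contact_force: [0.5, -0.3, -2.2]
grip_width: 0.072
```

Request:
{"method": "move_arm", "body": {
  "linear": [
    [-20,-5,0],
    [-15,-5,0],
    [0,0,0],
    [0,0,0]
  ],
  "turn": [0,0,0,0],
  "jaw": [255,255,255,255]
}}

```text
t: 76.5
tcp_pos: [0.575, 0.1637, 0.4212]
eef_rot: [3.109, -0.078, -1.548]
contact_force: [-0.8, -0.1, -2.0]
grip_width: 0.077
```

```bash
python3 -c "
from h import *
go([.5868,.1495,.235],271.1);s=ctrl.get_state();print(Ro.from_euler('xyz',s['eef_rot']).as_matrix()[:,2].round(3),s['contact_force'])"
```

```text
grasp [0.5702 0.1515 0.2667] shift [ -0.1 -17.5  31.2] turn 0.2 rp [ 3.109 -0.078] z 0.4212 0.077
[-0.03  -0.078 -0.996] [-0.80379446 -0.13612822 -2.03025119]
```

Request:
{"method": "move_arm", "body": {
  "linear": [
    [0,-20,0],
    [0,0,0],
    [0,0,0]
  ],
  "turn": [0,0,0],
  "jaw": [255,255,255]
}}

```text
t: 76.88
tcp_pos: [0.5944, 0.162, 0.4206]
eef_rot: [3.108, -0.079, -1.55]
contact_force: [-0.6, 0.3, -2.3]
grip_width: 0.073
```

```bash
python3 -c "
from h import *
go([.5907,.1495,.225],271.1);s=ctrl.get_state();print(Ro.from_euler('xyz',s['eef_rot']).as_matrix()[:,2].round(3),s['contact_force'])"
```

```text
grasp [0.5894 0.1497 0.2662] shift [-3.  -2.7 41. ] turn 0.1 rp [ 3.108 -0.079] z 0.4206 0.073
[-0.032 -0.079 -0.996] [-0.60240719  0.25260963 -2.30609352]
```

Request:
{"method": "move_arm", "body": {
  "linear": [
    [-3,-2,14],
    [0,0,14],
    [0,0,10],
    [0,0,0],
    [0,0,0]
  ],
  "turn": [0,0,0,0,0],
  "jaw": [255,255,255,255,255]
}}

```text
t: 77.5
tcp_pos: [0.5934, 0.1615, 0.3787]
eef_rot: [3.104, -0.079, -1.55]
contact_force: [0.4, 0.4, -1.0]
grip_width: 0.078
```

```bash
python3 -c "
from h import *
go([.5886,.1495,.189],271.1);s=ctrl.get_state();print(s['contact_force'],s['moment'])"
```

```text
grasp [0.5879 0.1491 0.2242] shift [-3.1 -2.  35.1] turn 0.1 rp [ 3.104 -0.079] z 0.3787 0.078
[ 0.39876871  0.39081606 -1.03937587] [ 0.08209633 -0.06180298  0.03499629]
```

No lateral contact, so I'll continue down.

Request:
{"method": "move_arm", "body": {
  "linear": [
    [-3,-3,12],
    [0,0,12],
    [0,0,9],
    [0,0,0],
    [0,0,0]
  ],
  "turn": [0,0,0,0,0],
  "jaw": [255,255,255,255,255]
}}

```text
t: 78.12
tcp_pos: [0.5937, 0.1613, 0.3444]
eef_rot: [3.1, -0.082, -1.549]
contact_force: [-1.7, -0.9, 2.6]
grip_width: 0.072
```

```bash
python3 -c "
from h import *
go([.588,.1495,.185],271.1);s=ctrl.get_state();print(s['contact_force'],s['moment'])"
```

```text
grasp [0.5876 0.1486 0.19  ] shift [-1.3 -0.7  4.9] turn 0.2 rp [ 3.1   -0.082] z 0.3444 0.072
[-1.69261014 -0.94872773  2.64727581] [-0.05305074  0.56991963 -0.0018428 ]
```

Request:
{"method": "move_arm", "body": {
  "linear": [
    [0,0,0],
    [0,0,0],
    [0,0,0],
    [0,0,0],
    [0,0,0]
  ],
  "turn": [0,0,0,0,0],
  "jaw": [110,110,110,110,110]
}}

```text
t: 78.75
tcp_pos: [0.5958, 0.1619, 0.345]
eef_rot: [3.107, -0.08, -1.55]
contact_force: [0.4, -0.1, 0.3]
grip_width: 0.567
```

Request:
{"method": "move_arm", "body": {
  "linear": [
    [0,0,-20],
    [0,0,-40],
    [0,0,-50],
    [0,30,-40],
    [0,40,-20],
    [0,40,0],
    [0,0,0],
    [0,0,0]
  ],
  "turn": [0,0,0,0,0,0,0,0],
  "jaw": [110,110,110,110,110,110,110,110]
}}

```text
t: 79.75
tcp_pos: [0.4895, 0.1739, 0.5236]
eef_rot: [3.108, -0.079, -1.55]
contact_force: [0.2, -0.6, -0.4]
grip_width: 0.57
```

```bash
python3 -c "
from h import *
c=np.zeros((600,800,3),np.uint8)
im=snap('top','top10.png')[:,:,::-1];c[:300]=cv2.resize(im[150:210,225:385],None,fx=5,fy=5,interpolation=cv2.INTER_CUBIC);im2=snap('side','side9.png')[:,:,::-1];c[300:,:400]=cv2.resize(im2[140:215,290:390],(400,300),interpolation=cv2.INTER_CUBIC);c[300:,400:]=cv2.resize(im2[140:215,210:310],(400,300),interpolation=cv2.INTER_CUBIC);cv2.imwrite('pics/c14.png',c)
S,C=np.sin(.157),np.cos(.157);x,y,w=.6068,.0429,.1945
for d in(0,.05): # predicted fin-top pixel if s=-153mm stop guess
  for s0 in(-.16,-.15,-.14): s=s0+d;print(d,s0,np.round(proj('top',[x-np.sin(w)*s*C,y+np.cos(w)*s*C,.125+s*S-.007+.048]),1))"
```

```text
0 -0.16 [356.9 159. ]
0 -0.15 [353.7 159.6]
0 -0.14 [350.5 160.2]
0.05 -0.16 [340.9 162.1]
0.05 -0.15 [337.6 162.7]
0.05 -0.14 [334.4 163.3]
```

View pics/c14.png

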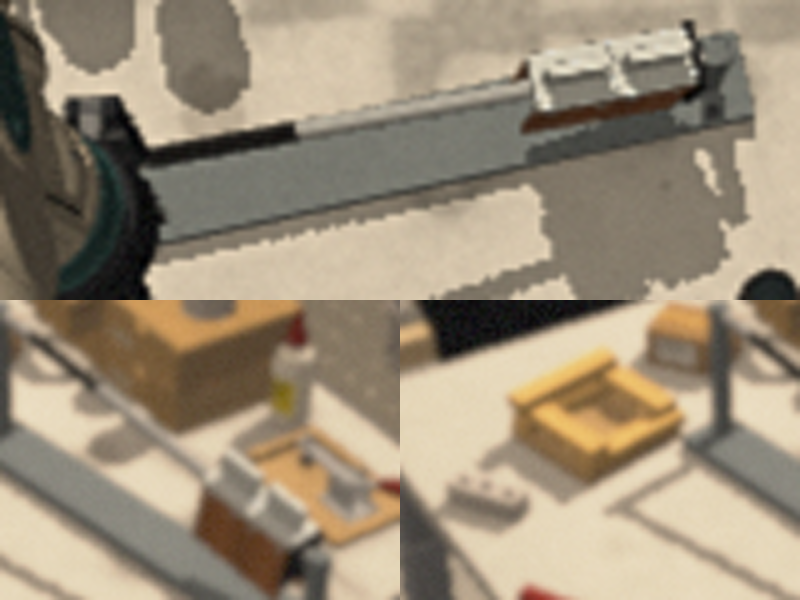

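```bash
python3 -c "
from h import *
print(workorder.job_done())"
```

```text
the job is handed in; nothing more can be done
None
```

The job is handed in at about 80 s on the robot clock: both carriers present hang on the rail, and all five slats are stacked in the crib. No verdict came back.

- **Carriers:** each was set over the rod on the dark band and slid down by itself. In the last two views one rests against the stop and the other touches it, both upright. The third carrier was absent.
- **Crib:** three crossed layers on the board (2 + 2 + 1), with the odd slat along the left edge on top. In the last view it is intact and square. From one view I measured one second-layer slat about 6 mm off its point, and from the arm's pose I estimate one first-layer slat about 5 mm off. The limit is 18 mm.
- **Left alone:** I kept clear of the loupe, the carton and the blue bar. I did not measure the loupe and carton again at the end.
- **What went wrong:** back-and-forth moves and fast turns slowly tilted the tool, up to about 0.4 rad at worst. I levelled it twice by raising the arm until joint 4 reached its limit. Both carriers then seated with only a few newtons of contact.
- **Not checked:** I did not confirm the final carrier positions to the 12 mm rule by calculation, only by eye in the two views.

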